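Clamp a bonded rock chip in the thin-section bonding clamp

TASK

A rock chip has just been glued on its glass slide: lift the slide carrier by its bow handle, slide it in under the raised arm of the bonding clamp from the open side (opposite the low end stop) and let it go flat on the base plate, with the chip centred under the pad and the handle end standing outside. Then press the sliding arm down at its heel, behind the bar, until the pad sits hard on the chip and the arm tilts and jams, and screw the handle clockwise about one full turn so that the clamp is tight. Leave the slide box, the vial and the petri dish where they stand.

Things in the scene. Friction and masses are not known exactly. Their poses are not given: they have to be found in the camera images.
- carrier_grip (a point): centre of the carrier's black bow handle: a grip bar 10 mm thick (x), 56 long (y), 16 high, on two posts, its centre 38 mm above the carrier's underside and 30 above its plate; free space beside it. Axes: z up, y along the plate from the chip to the handle. The chip's centre lies 95 mm away in -y; the plate ends 29 mm away in +y
- chip_top (a point): centre of the top face of the pale rock chip (23 x 32 x 10 mm) glued on a glass slide near one end of the carrier; 20 mm above the carrier's underside. Axes as carrier_grip
- carrier: slide carrier: aluminium plate 44 x 150 x 8 mm with slide, chip and bow handle fixed on it, 0.15 to 0.22 kg. Starts flat on the worktop. Origin on its underside below the chip's centre, axes as carrier_grip; the plate ends 26 mm beyond the origin in -y
- clamp_spot (a point): point on the clamp's grey base plate, 12 mm above the worktop, straight below the pad: the chip's centre belongs over it. The clamp is fixed. Axes: z up, x to the upright bar, y to the open side; the carrier goes in along -y and then lies with its axes parallel to these. Base: x -38 to 122, y -39 to 76 mm. Steel stops 6 mm high at y = -29 and at x = +25 mm, each 3 mm clear of a centred carrier
- heel_top (a point): middle of the ribbed top of the heel, a thumb rest 28 mm wide, 38 long on the sliding arm, 36 mm behind the bar (121 mm from clamp_spot in its +x); press straight down here to slide the arm. Its top is 82 mm above the worktop at jaw = 0. The bar (16 x 8 mm, at clamp_spot x = 85 mm) ends 148 mm above the worktop
- jaw (a joint): height of the sliding arm on the bar, m: gap from pad to chip with a carrier in, the arm level, the spindle backed out. Starts at 0.030 to 0.045; about -0.005 when jammed on the chip. Slides under 5 N at the heel, stays where left; pushed at the spindle end it jams. It has play: it first hangs 0.05 rad spindle end down; on the chip it tilts 0.05 to 0.08 rad end up and jams; press with 10 to 20 N
- handle_grip (a point): centre of the spindle's black ribbed handle: upright round grip 27 mm in diameter, straight for 20 mm above and below this point, 85 mm from the bar; 124 mm above the worktop at jaw = 0 and spindle = 0. It turns about its own upright axis
- spindle (a joint): turn of the handle, rad: 0 as it starts (backed out), growing clockwise seen from above, stop at 10.6; 6 mm of feed a turn. Turns easily (0.03 N m, little more when tight), stays where left
- pad: round steel pad, 22 mm in diameter, under the spindle, 32 mm above the worktop at jaw = 0 and spindle = 0 (4 mm lower as the arm hangs at first); origin in the centre of its pressing face. A spring (5 N per mm, 9 mm travel) backs it: with the arm jammed on the chip, half a turn of the handle presses with about 14 N, a full turn with 22 N. Tight is 12 N or more
- slide_box: bystander: carton of microscope slides with a blue lid, 85 x 61 x 36 mm, origin at the centre of its underside
- oil_vial: bystander: small glass vial with a black cap, 24 mm in diameter, 63 mm high, origin at the centre of its underside
- petri_dish: bystander: petri dish with lid, 60 mm in diameter, 16 mm high, origin at the centre of its underside

How it is judged:
On the way, in this order (a step that is already met when the one before it is completed fails the run):
1. the carrier lies flat on the clamp's base, let go, chip under the pad, with the arm still up (horizontal distance between chip_top and clamp_spot below 0.007 m and z of chip_top in the frame of clamp_spot below 0.023 m and angle between the y axis of carrier and the y axis of clamp_spot, either way round below 0.12 rad and y of carrier_grip in the frame of clamp_spot above 0.05 m and contact force between the fingers and carrier below 0.2 N and value of joint jaw above 0.015 m), for 0.2 s.
2. the arm has been slid down until the pad rests on the chip (contact force between pad and carrier above 0.3 N and value of joint jaw below 0.006 m), for 0.2 s.
At the end, for the whole second after the job is handed in: the carrier lies flat on the clamp's base with the chip's centre within 7 mm of the spot below the pad, within 0.12 rad of square, handle on the open side; the arm is down on it and the pad presses the chip with at least 12 N; everything is at rest and let go (contact force between pad and carrier above 12 N and horizontal distance between chip_top and clamp_spot below 0.007 m and z of chip_top in the frame of clamp_spot below 0.023 m and angle between the y axis of carrier and the y axis of clamp_spot, either way round below 0.12 rad and y of carrier_grip in the frame of clamp_spot above 0.05 m and value of joint jaw below 0.006 m and linear speed of carrier below 0.01 m/s); the robot touches nothing.
It fails at once if the slide box, the vial or the petri dish is pushed about (more than 30 mm) or the vial is tipped (distance of any of slide_box, oil_vial, petri_dish from where it was at the start of the episode above 0.03 m or angle between oil_vial's own z axis and vertical above 0.6 rad).
It also fails if it takes over 70 s, if anything falls off the work surface, if the arm or the gripper's body presses on something with over 40 N, if the wrist force passes 120 N, or if a joint passes its speed limit or range.

ROBOT

A 6-joint arm with a two-finger parallel gripper is mounted at the origin on a cart in front of the work surface, level with it; the furniture and walls round the work are solid. World frame = base frame: x ahead of the robot, y to its left, z up, the work surface at z = 0. Lengths are in m, angles in rad, forces in N, time in s.
With the tool pointing down it reaches from about 0.15 to 0.775 m from the base axis. Payload 6.1 kg.
Tool frame: the origin (TCP) lies midway between the tips of the shut fingers; the grasp point (between the pads) lies pinch_z behind it (pinch_z is the distance from the TCP to the grasp point, in m); z points along the fingers, y is the direction in which the jaws open and shut (so a half turn about z gives the same grasp; the last joint's range is limited). The gripper opens to 85 mm and grips with 20 to 120 N. Pads are 22 mm wide; open, the fingers measure 114 mm over their backs; the gripper's body (76 mm by 85 mm) begins 54 mm behind the grasp point. The pads swing forward as they close: fully open they stand 13 mm farther back than shut.
Start: joints at [1.197, 0.126, -0.04, 1.405, 0, 1.571], TCP at [0.192, 0.489, 0.231] pointing down, gripper open.
Joint ranges: [-2.72, 2.72], [-0.95, 1.95], [-1.27, 1.35], [-1.78, 2.02], [-1.46, 1.47], [-3.14, 3.14]. Speed limits (rad/s): [2.39, 2.39, 3.01, 3.14, 3.14, 3.14].

INTERFACE

Orientations are given as a unit quaternion [x, y, z, w].
In Python, from bench import get_obs, snapshot, get_calibration, hand_in, pinch_z gives the robot as it stands. The module is installed in compiled form; this text tells all that it offers.
- The arm moves only by the shell command python3 -m pendant 'ROWS' [FORCE]. ROWS is JSON, a list of rows, each a list of 5 numbers: the gripper command: -1 is shut, 1 is fully open, values between are in proportion, then the shift along the tool's x, y, z normalised to -1 to 1, where 1 is 0.04 m, then the turn about the tool's z normalised to -1 to 1, where 1 is 4 degrees. A call has 1 to 12 rows; each row shifts and turns the commanded pose from where the row before left it, along the tool's axes as they then stand; what a row does not reach is not made up. A row lasts 1/10 s, in which the tool goes at most 50 mm and 8.59 degrees, less where a joint would pass 70% of its speed; a pose out of reach is approached as far as the arm can. A call with a number of a shift or a turn outside -1 to 1 is refused whole. A call with a gripper value outside its range is refused whole. The fingers move at their own pace and stop on an object; FORCE is the grip in N (left out, the last holds). Time passes only in rows, so rows that do not move let the fingers close. It gives the time, the measured TCP pose, the force and the opening at its end, in the units of the state.
- get_obs(): the state, without advancing time (a new reading comes with each control period).
- snapshot(name): name is "side" or "top"; returns the picture (480x640x3 uint8, red, green, blue); there is no depth.
- get_calibration(name): a dict with "camera_matrix" (3x3 intrinsics, pixels), "D" ([k1, k2, p1, p2, k3] as OpenCV has them; the pictures are not rectified), "extrinsics" (4x4, takes a point from camera to world coordinates). Camera axes: x right, y up, looking along -z (the intrinsics and any distortion apply to the point x, -y, -z); pixel columns grow to the right and rows downward; lengths in m; the calibration is good to about 2 mm. A picture is of the moment at which its call begins. get_calibration takes no time and is no camera call.
- hand_in(): hands the job in, once; it reports no verdict.
The state is a dict: "clock": time; "joints": joint angles; "joint_vel": joint speeds; "effort": joint torques, N m; "eef_pos": TCP position; "tcp_rot": TCP orientation; "force": force on the tool from outside, world axes, zero at the start; "ft_torque": the same for the moment, N m; "gripper_width": finger opening in m.
Only numpy, scipy, OpenCV 4.12 (cv2) and the standard library are available. Lean on these libraries where they do the work, as an engineer would, in place of code of your own. Each camera call takes 0.05 s, during which the arm holds its last target.

## Working session

There is one attempt and no reset: what is moved stays moved. The work goes in short steps, Python scripts to look and compute and a shell command to move; the robot and the scene stay as the last step left them, time stands still between calls to the robot, and variables do not carry over. Pictures are saved under pics/ and viewed, and the job is handed in when it is done.

```bash
mkdir -p pics; python3 - <<'E'
from bench import *
import cv2, numpy as np
print(get_obs(), pinch_z)
for n in ("side","top"):
    c=get_calibration(n); print(n,c)
    cv2.imwrite(f"pics/{n}0.png",cv2.cvtColor(snapshot(n),cv2.COLOR_RGB2BGR))
E
```

```text
{'clock': 0.0, 'joints': array([ 1.19699846e+00,  1.26400481e-01, -4.06050517e-02,  1.40538001e+00,
        6.25328876e-06,  1.57081394e+00]), 'joint_vel': array([ 7.58563250e-04,  1.66152155e-04, -8.77367879e-04,  3.88701254e-04,
        1.43581935e-04, -5.22348630e-05]), 'effort': array([-1.08053209e-03, -4.35915291e+01,  3.52924025e+01,  1.71433581e-02,
       -3.49458992e-05,  4.15724074e-06]), 'eef_pos': array([0.19155927, 0.48837913, 0.23051907]), 'tcp_rot': array([ 1.85821329e-01,  9.82583229e-01, -7.80190030e-04, -1.50713533e-04]), 'force': array([0.25611613, 0.2055213 , 0.3628519 ]), 'ft_torque': array([ 0.03357757, -0.02839307, -0.04576916]), 'gripper_width': 0.08489337603895421} 0.0187
side {'camera_matrix': array([[599.15564643,   0.        , 310.3571747 ],
       [  0.        , 599.15564643, 236.27512612],
       [  0.        ,   0.        ,   1.        ]]), 'D': array([-0.17840262,  0.        ,  0.        ,  0.        ,  0.        ]), 'extrinsics': array([[-0.94557248,  0.13605439, -0.29560427,  0.22271899],
       [-0.32520538, -0.36276138,  0.87329585,  1.04532447],
       [ 0.01158192,  0.92189662,  0.3872628 ,  0.54168349],
       [ 0.        ,  0.        ,  0.        ,  1.        ]])}
top {'camera_matrix': array([[487.75651362,   0.        , 323.60089848],
       [  0.        , 487.75651362, 242.89462073],
       [  0.        ,   0.        ,   1.        ]]), 'D': array([0.04262785, 0.        , 0.        , 0.        , 0.        ]), 'extrinsics': array([[ 0.02859749,  0.98582657, -0.16531232,  0.37281086],
       [-0.99956053,  0.02949427,  0.002972  ,  0.03038771],
       [ 0.00780565,  0.16515468,  0.98623679,  1.32267496],
       [ 0.        ,  0.        ,  0.        ,  1.        ]])}
```

View pics/side0.png

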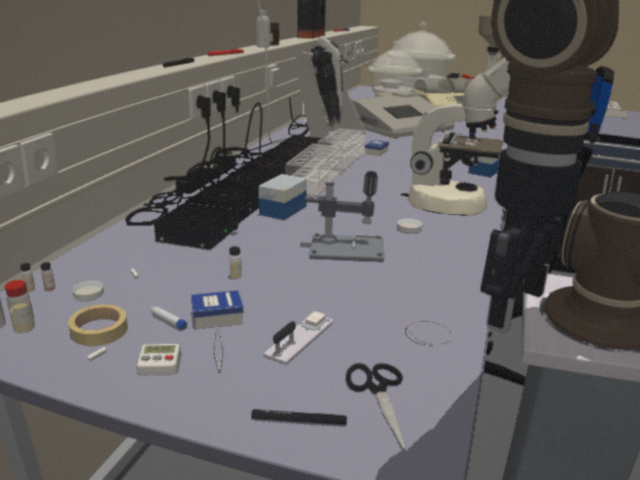

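View pics/top0.png

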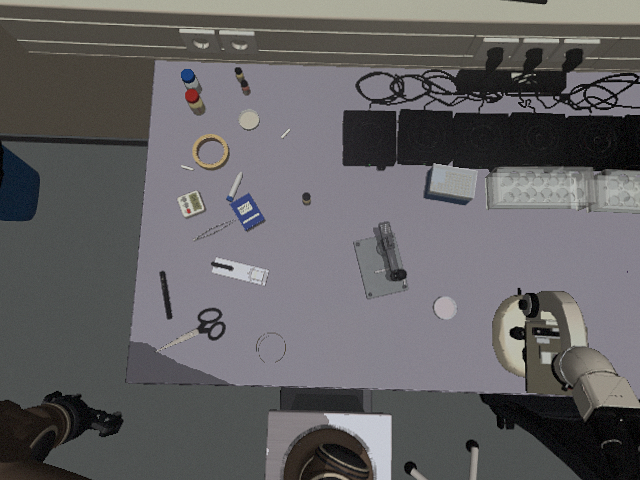

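```bash
cat > h.py <<'E'
from bench import *
import cv2, numpy as np
F=np.diag([1,-1,-1])
def ray(n,px):
    c=get_calibration(n); K=c["camera_matrix"];T=np.array(c["extrinsics"])
    u=cv2.undistortPoints(np.array([[px]],float),K,c["D"])[0,0]
    return T[:3,3], T[:3,:3]@F@np.array([u[0],u[1],1])
def atz(n,px,z):
    o,d=ray(n,px); return o+d*(z-o[2])/d[2]
def tri(pa,pb):
    o1,d1=ray("top",pa);o2,d2=ray("side",pb)
    A=np.stack([d1,-d2],1);s=np.linalg.lstsq(A,o2-o1,rcond=None)[0]
    a=o1+s[0]*d1;b=o2+s[1]*d2
    return (a+b)/2,np.linalg.norm(a-b)
def proj(n,P):
    c=get_calibration(n);T=np.array(c["extrinsics"])
    p=(np.atleast_2d(P)-T[:3,3])@T[:3,:3]@F
    return cv2.projectPoints(p,np.zeros(3),np.zeros(3),c["camera_matrix"],c["D"])[0][:,0]
def crop(n,x0,y0,w,h,k,out,img=None):
    im=cv2.cvtColor(snapshot(n),cv2.COLOR_RGB2BGR) if img is None else cv2.imread(img)
    c=cv2.resize(im[y0:y0+h,x0:x0+w],None,fx=k,fy=k,interpolation=cv2.INTER_CUBIC)
    for i in range(0,w,10): cv2.putText(c,str(x0+i) if i%20==0 else "",(i*k,8),0,.33,(0,0,255),1);cv2.line(c,(i*k,10),(i*k,14),(0,0,255),1)
    for i in range(0,h,10): cv2.putText(c,str(y0+i) ,(0,i*k+4),0,.33,(0,0,255),1)
    cv2.imwrite("pics/"+out,c)
E
python3 - <<'E'
from h import *
crop("top",200,245,80,50,10,"t_car.png","pics/top0.png")
crop("top",345,215,75,90,6,"t_cl.png","pics/top0.png")
crop("side",255,300,90,70,8,"s_car.png","pics/side0.png")
crop("side",290,160,110,110,5,"s_cl.png","pics/side0.png")
E
```

```text
(no output)
```

View pics/t_car.png

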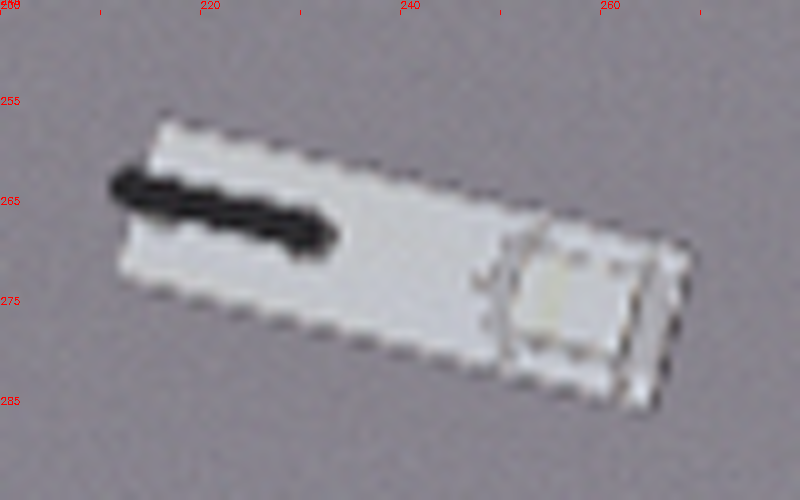

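View pics/t_cl.png

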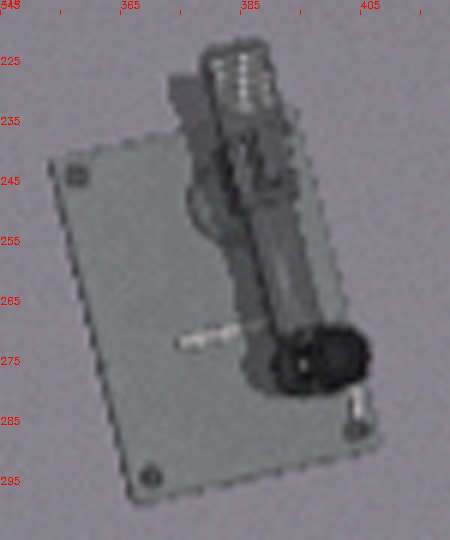

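View pics/s_car.png

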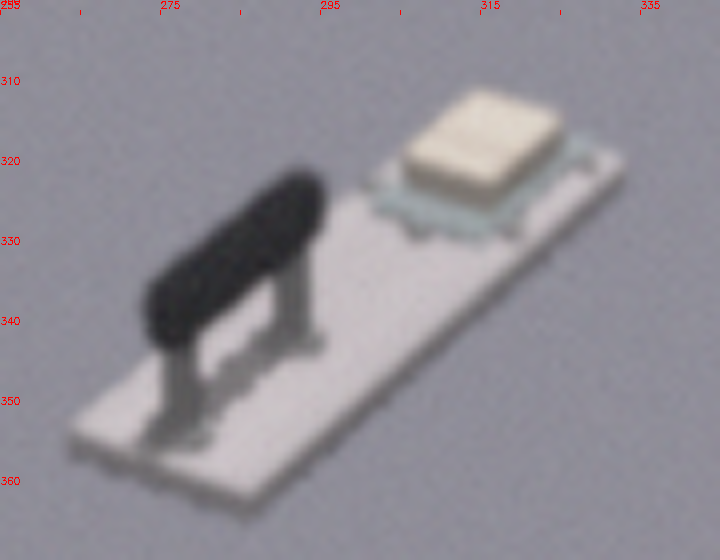

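View pics/s_cl.png

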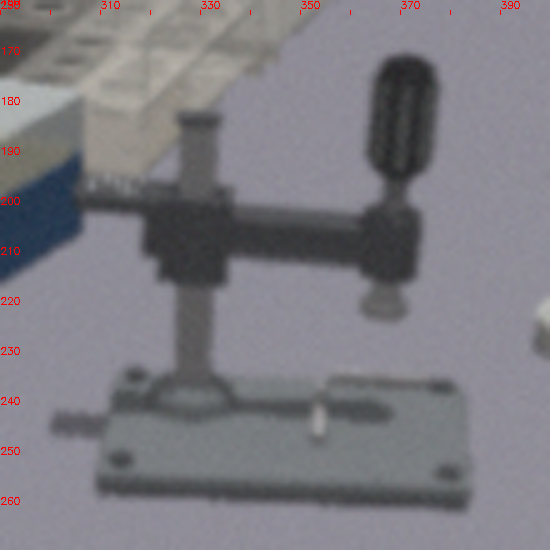

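```bash
cat >> h.py <<'E'
def fit(loc,px,z,n="top",loc2=None,px2=None):
    # planar rigid fit; loc Nx2, px Nx2 at height z
    W=np.array([atz(n,p,zz)[:2] for p,zz in zip(px,np.broadcast_to(z,len(px)))]);L=np.array(loc,float)
    lc,wc=L.mean(0),W.mean(0);a=L-lc;b=W-wc
    th=np.arctan2((a[:,0]*b[:,1]-a[:,1]*b[:,0]).sum(),(a*b).sum())
    R=np.array([[np.cos(th),-np.sin(th)],[np.sin(th),np.cos(th)]])
    t=wc-R@lc
    return t,th,R,np.linalg.norm(W-(L@R.T+t),axis=1)
E
python3 - <<'E'
from h import *
np.set_printoptions(precision=4,suppress=True)
m=1e-3
tc,thc,Rc,e=fit(np.array([[122,76],[-38,76],[-38,-39]])*m,[(353.3,241.7),(367.5,298.8),(408.7,288.3)],.012)
print("clamp top",tc,thc,e)
# side: corners crop/5+offset
ts,ths,_,e=fit(np.array([[122,76],[-38,76],[-38,-39]])*m,[(290+96/5,160+482/5),(290+468/5,160+492/5),(290+465/5,160+392/5)],.012,"side")
print("clamp side",ts,ths,e)
L=np.array([[22,124],[-22,124],[-22,-26],[22,-26]])*m
t,th,R,e=fit(L,[(216.3,257),(212,272.5),(265.5,286),(269,269.3)],.008)
print("car top",t,th,e,"grip",R@[0,.095]+t)
t,th,R,e=fit(L[[0,1,3]],[(255+250/8,300+508/8),(255+70/8,300+435/8),(255+622/8,300+160/8)][::1],.008,"side")
print("car side",t,th,e)
for a,b,n in [((223,265.7),(285,332),'grip'),((385,229),(313,195.5),'heel'),((398,274.7),(370,184),'handle')]:
    print(n,tri(a,b))
E
```

```text
clamp top [ 0.5013 -0.1587] 0.26583158514879485 [0.0014 0.0002 0.0014]
clamp side [ 0.4965 -0.1501] 0.26222822192095935 [0.0012 0.0041 0.0029]
car top [0.499 0.2  ] -0.20738548155763953 [0.0009 0.0012 0.0011 0.0023] grip [0.5186 0.2929]
car side [0.4637 0.2166] -0.4936301524511968 [0.0442 0.0427 0.0016]
grip (array([0.5189, 0.2904, 0.0369]), np.float64(0.0007445321622419948))
heel (array([ 0.6146, -0.1266,  0.119 ]), np.float64(9.713964120370143e-05))
handle (array([ 0.4962, -0.1547,  0.1507]), np.float64(0.001441122734451648))
```

```bash
cat >> h.py <<'E'
def box(x0,x1,y0,y1,z): return np.array([[x0,y0,z],[x1,y0,z],[x1,y1,z],[x0,y1,z]],float)*1e-3
def overlay(n,src,polys,win,k,out):
    x0,y0,w,h=win
    im=cv2.cvtColor(snapshot(n),cv2.COLOR_RGB2BGR) if src is None else cv2.imread(src)
    c=cv2.resize(im[y0:y0+h,x0:x0+w],None,fx=k,fy=k,interpolation=cv2.INTER_CUBIC)
    for (t,th,P,col) in polys:
        R=np.array([[np.cos(th),-np.sin(th)],[np.sin(th),np.cos(th)]])
        Q=np.c_[P[:,:2]@R.T+t,P[:,2]]
        q=(proj(n,Q)+.5-[x0,y0])*k
        cv2.polylines(c,[np.round(q).astype(int)],True,col,1)
    cv2.imwrite("pics/"+out,c)
BASE=box(-38,122,-39,76,12);PLATE=box(-22,22,-26,124,8);GRIPT=box(-5,5,67,123,46);CHIP=box(-11.5,11.5,-16,16,20)
E
python3 - <<'E'
from h import *
P=[((.5013,-.1587),.266,BASE,(0,0,255)),((.5013,-.1587),.266,box(81,89,-8,8,148),(0,255,0)),((.499,.2),-.207,PLATE,(0,0,255)),((.499,.2),-.207,GRIPT,(0,255,0)),((.499,.2),-.207,CHIP,(255,0,0))]
overlay("top","pics/top0.png",P,(345,215,75,90),6,"o1.png")
overlay("top","pics/top0.png",P,(200,245,80,50),10,"o2.png")
overlay("side","pics/side0.png",P,(255,300,90,70),8,"o3.png")
overlay("side","pics/side0.png",P,(290,160,110,110),5,"o4.png")
a=[cv2.imread(f"pics/o{i}.png") for i in (1,2,3,4)]
c=np.zeros((1110,1260,3),np.uint8)
c[:540,:450]=a[0];c[:500,450:1250]=a[1];c[550:1110,:720]=a[2];c[550:1100,720-10:1260]=a[3]
cv2.imwrite("pics/o.png",cv2.resize(c,(680,600),interpolation=cv2.INTER_AREA))
E
```

```text
(no output)
```

View pics/o1.png

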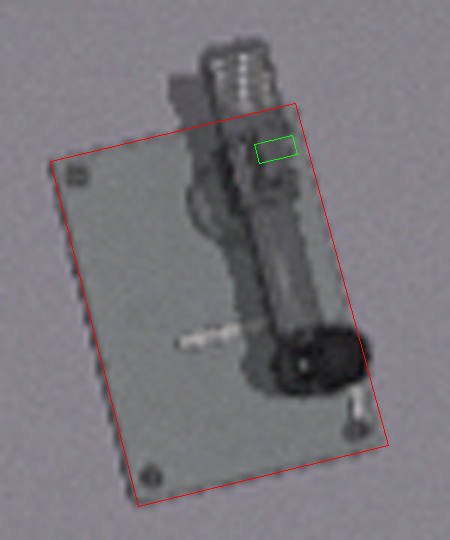

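View pics/o2.png

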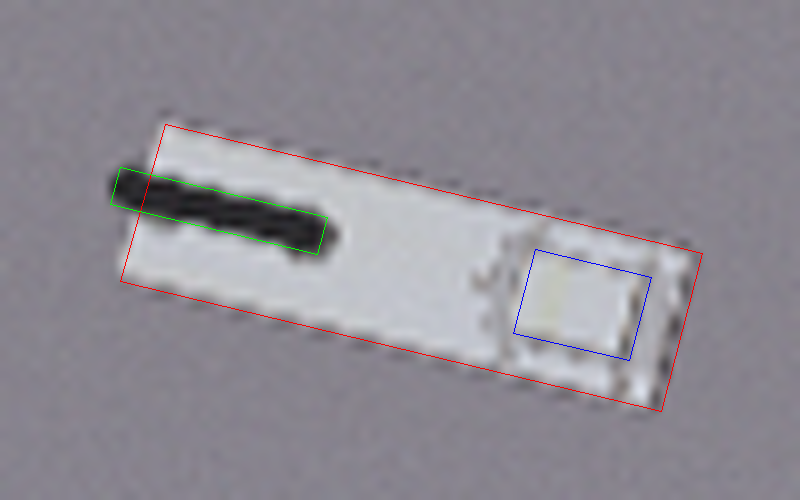

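View pics/o3.png

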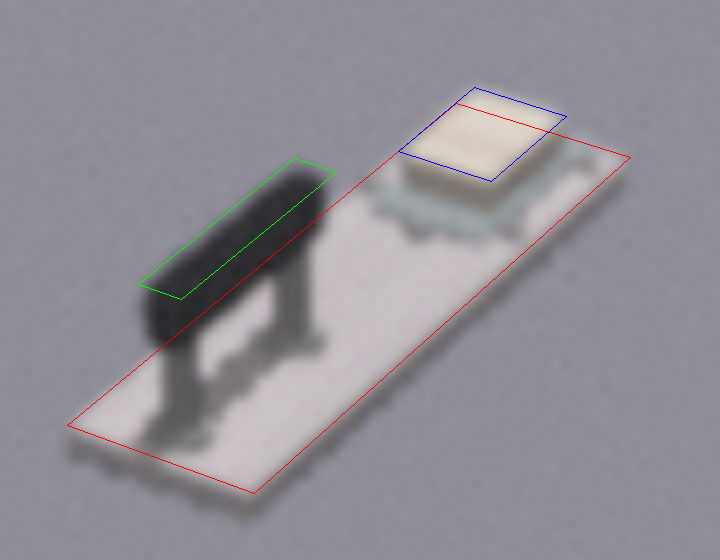

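View pics/o4.png

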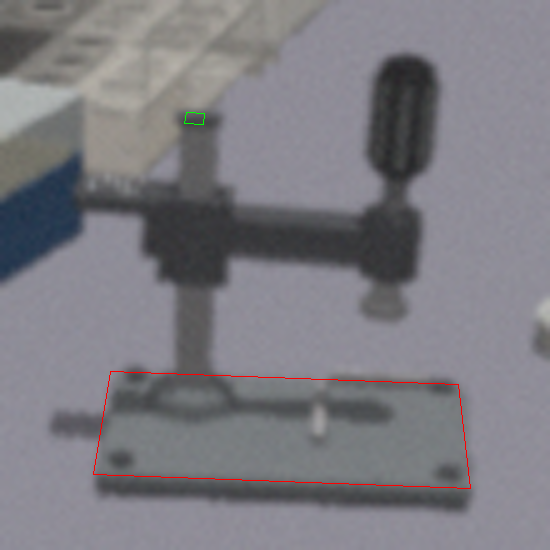

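```bash
cat >> h.py <<'E'
def yawx(): 
    from scipy.spatial.transform import Rotation as Ro
    M=Ro.from_quat(get_obs()["tcp_rot"]).as_matrix(); return M
def plan(target,n,turn=0,grip=1,state=None):
    """rows for straight world move to target with total turn (deg, tool z) in n rows"""
    from scipy.spatial.transform import Rotation as Ro
    o=get_obs();M=Ro.from_quat(o["tcp_rot"]).as_matrix()
    d=(np.array(target)-o["eef_pos"])/n
    rows=[]
    for i in range(n):
        s=M.T@d/.04; rows.append([grip]+[round(float(v),2) for v in s]+[round(turn/n/4,3)])
        M=M@Ro.from_euler("z",turn/n,degrees=True).as_matrix()
    print(str(rows).replace(" ",""))
def st():
    o=get_obs();M=yawx();a=np.degrees(np.arctan2(M[1,1],M[0,1]))
    print("t %.1f tcp %s ytool %.2f F %s w %.4f j %s"%(o["clock"],np.round(o["eef_pos"],4),a,np.round(o["force"],2),o["gripper_width"],np.round(o["joints"],2)))
E
python3 - <<'E'
from h import *
st();plan((.5187,.293,.13),20,80.5)
for p in [(306,198)]: print(atz("top",p,.06))
E
```

```text
t 0.1 tcp [0.1916 0.4884 0.2306] ytool 68.58 F [0.02 0.03 0.69] w 0.0853 j [ 1.2   0.13 -0.04  1.41  0.    1.57]
[[1,-0.47,-0.08,0.13,1.006],[1,-0.47,-0.04,0.13,1.006],[1,-0.48,-0.01,0.13,1.006],[1,-0.48,0.02,0.13,1.006],[1,-0.47,0.06,0.13,1.006],[1,-0.47,0.09,0.13,1.006],[1,-0.46,0.12,0.13,1.006],[1,-0.45,0.15,0.13,1.006],[1,-0.44,0.18,0.13,1.006],[1,-0.43,0.21,0.13,1.006],[1,-0.41,0.24,0.13,1.006],[1,-0.39,0.27,0.13,1.006],[1,-0.37,0.3,0.13,1.006],[1,-0.35,0.32,0.13,1.006],[1,-0.33,0.35,0.13,1.006],[1,-0.3,0.37,0.13,1.006],[1,-0.27,0.39,0.13,1.006],[1,-0.25,0.41,0.13,1.006],[1,-0.22,0.42,0.13,1.006],[1,-0.19,0.44,0.13,1.006]]
[0.70427499 0.07692105 0.06      ]
```

```bash
python3 -m pendant '[[1,-0.47,-0.08,0.13,1],[1,-0.47,-0.04,0.13,1],[1,-0.48,-0.01,0.13,1],[1,-0.48,0.02,0.13,1],[1,-0.47,0.06,0.13,1],[1,-0.47,0.09,0.13,1],[1,-0.46,0.12,0.13,1],[1,-0.45,0.15,0.13,1],[1,-0.44,0.18,0.13,1],[1,-0.43,0.21,0.13,1],[1,-0.41,0.24,0.13,1],[1,-0.39,0.27,0.13,1]]' 40; python3 -m pendant '[[1,-0.37,0.3,0.13,1],[1,-0.35,0.32,0.13,1],[1,-0.33,0.35,0.13,1],[1,-0.3,0.37,0.13,1],[1,-0.27,0.39,0.13,1],[1,-0.25,0.41,0.13,1],[1,-0.22,0.42,0.13,1],[1,-0.19,0.44,0.13,1],[1,0,0,0,0.13],[1,0,0,0,0]]'; python3 - <<'E'
from h import *
st();plan((.5187,.293,.06),3)
E
```

```text
clock: 1.3
eef_pos: [0.3884, 0.3709, 0.1682]
tcp_rot: [0.571, 0.821, -0.0, -0.0]
force: [0.2, 0.0, 0.5]
gripper_width: 0.0856
clock: 2.3
eef_pos: [0.5189, 0.2935, 0.1268]
tcp_rot: [0.777, 0.63, -0.001, -0.0]
force: [0.1, 0.5, -0.1]
gripper_width: 0.0852
t 2.3 tcp [0.5189 0.2935 0.1268] ytool -11.92 F [ 0.15  0.54 -0.08] w 0.0852 j [ 0.51  0.28 -0.08  1.21  0.    2.29]
[[1,-0.0,-0.0,0.56,0.0],[1,-0.0,-0.0,0.56,0.0],[1,-0.0,-0.0,0.56,0.0]]
```

```bash
python3 -m pendant '[[1,0,0,0.56,0],[1,0,0,0.56,0],[1,0,0,0.4,0],[1,0,0,0,0]]'; python3 - <<'E'
from h import *
st()
crop("side",225,260,120,110,6,"s1.png");crop("top",180,220,110,80,7,"t1.png")
E
```

```text
clock: 2.7
eef_pos: [0.517, 0.2936, 0.0644]
tcp_rot: [0.776, 0.631, -0.002, -0.0]
force: [0.2, -0.1, -0.5]
gripper_width: 0.0854
t 2.7 tcp [0.517  0.2936 0.0644] ytool -11.82 F [ 0.18 -0.08 -0.45] w 0.0854 j [ 0.52  0.31 -0.18  1.09  0.    2.29]
```

View pics/s1.png

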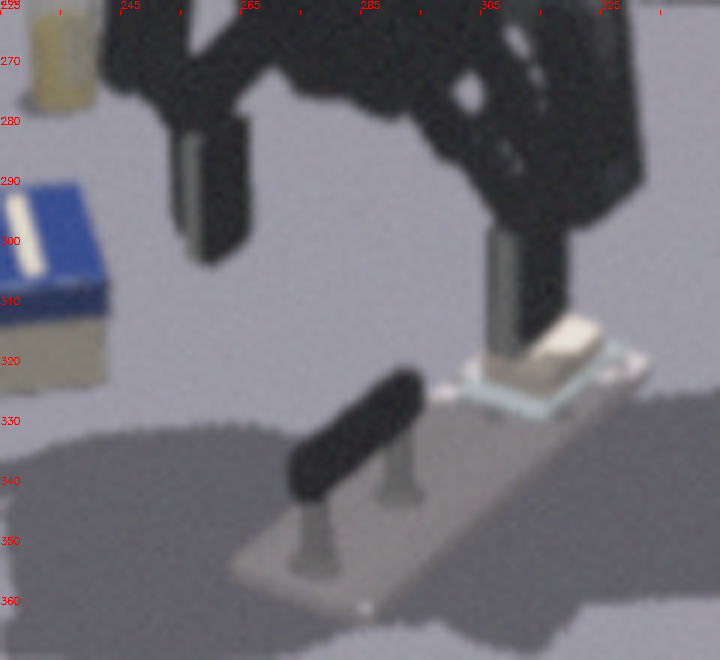

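View pics/t1.png

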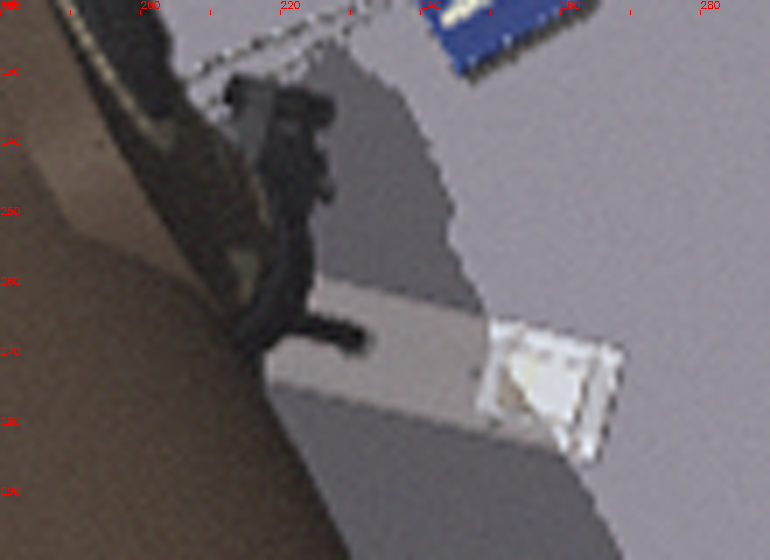

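```bash
python3 -m pendant '[[1,0,0.04,0.5,0],[1,0,0,0.45,0],[1,0,0,0.17,0],[1,0,0,0,0],[0,0,0,0,0],[-1,0,0,0,0],[-1,0,0,0,0],[-1,0,0,0,0],[-1,0,0,0,0],[-1,0,0,0,0]]' 60; python3 - <<'E'
from h import *
st()
crop("side",225,260,120,110,6,"s2.png")
E
```

```text
clock: 3.8
eef_pos: [0.521, 0.2936, 0.0221]
tcp_rot: [0.777, 0.63, 0.0, -0.0]
force: [-1.8, 0.0, 3.2]
gripper_width: 0.0091
t 3.8 tcp [0.521  0.2936 0.0221] ytool -11.94 F [-1.76  0.04  3.22] w 0.0091 j [ 0.51  0.34 -0.24  0.99  0.    2.29]
```

View pics/s2.png

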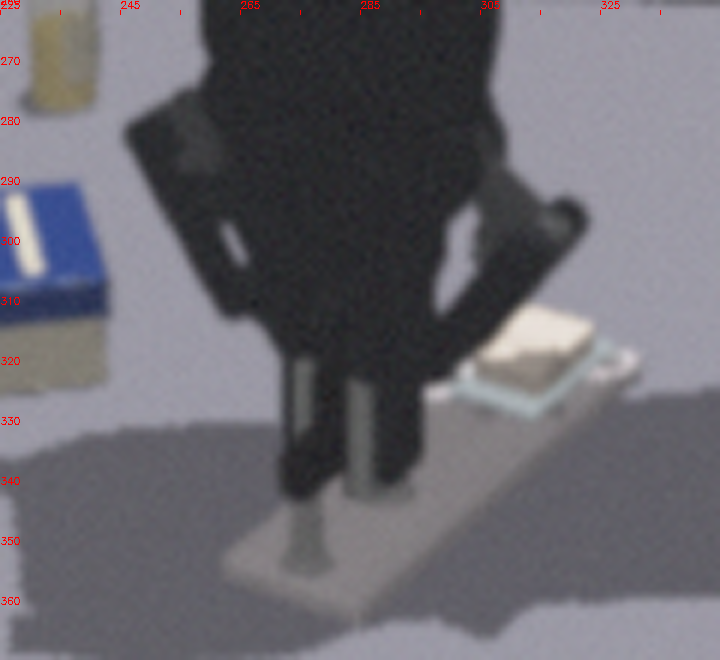

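```bash
python3 -m pendant '[[-1,0,0,-0.2,0],[-1,0,0,-0.5,0],[-1,0,0,-0.5,0],[-1,0,0,0,0]]' 80; python3 - <<'E'
from h import *
st(); plan((.4412,.0591,.072),10,-27.2,-1)
E
```

```text
clock: 4.25
eef_pos: [0.5223, 0.2942, 0.0725]
tcp_rot: [0.777, 0.63, 0.002, 0.0]
force: [0.5, 0.7, -1.2]
gripper_width: 0.0082
t 4.2 tcp [0.5223 0.2942 0.0725] ytool -11.94 F [ 0.51  0.74 -1.15] w 0.0082 j [ 0.51  0.3  -0.17  1.09 -0.    2.29]
[[-1,-0.62,-0.08,-0.0,-0.68],[-1,-0.61,-0.11,-0.0,-0.68],[-1,-0.61,-0.14,-0.0,-0.68],[-1,-0.6,-0.16,-0.0,-0.68],[-1,-0.59,-0.19,-0.0,-0.68],[-1,-0.58,-0.22,-0.0,-0.68],[-1,-0.57,-0.25,-0.0,-0.68],[-1,-0.56,-0.27,-0.0,-0.68],[-1,-0.54,-0.3,-0.0,-0.68],[-1,-0.53,-0.33,-0.0,-0.68]]
```

```bash
python3 -m pendant '[[-1,-0.62,-0.08,0,-0.68],[-1,-0.61,-0.11,0,-0.68],[-1,-0.61,-0.14,0,-0.68],[-1,-0.6,-0.16,0,-0.68],[-1,-0.59,-0.19,0,-0.68],[-1,-0.58,-0.22,0,-0.68],[-1,-0.57,-0.25,0,-0.68],[-1,-0.56,-0.27,0,-0.68],[-1,-0.54,-0.3,0,-0.68],[-1,-0.53,-0.33,0,-0.68],[-1,0,0,0,0],[-1,0,0,0,0]]'; python3 - <<'E'
from h import *
st(); plan((.4412,.0591,.045),3,0,-1)
crop("side",240,190,190,150,4,"s3.png");crop("top",280,215,140,110,5,"t3.png")
E
```

```text
clock: 5.45
eef_pos: [0.4389, 0.0582, 0.0691]
tcp_rot: [0.608, 0.794, -0.0, -0.0]
force: [-0.3, 0.9, -2.3]
gripper_width: 0.0083
t 5.5 tcp [0.4389 0.0582 0.0691] ytool 15.16 F [-0.31  0.85 -2.28] w 0.0083 j [ 0.13  0.03 -0.51  1.04  0.    1.44]
[[-1,0.0,0.02,0.2,0.0],[-1,0.0,0.02,0.2,0.0],[-1,0.0,0.02,0.2,0.0]]
```

View pics/s3.png

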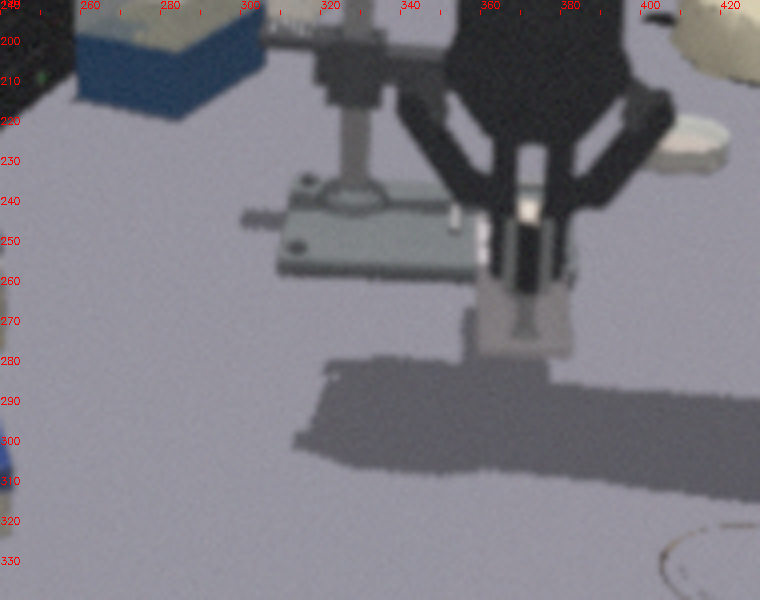

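View pics/t3.png

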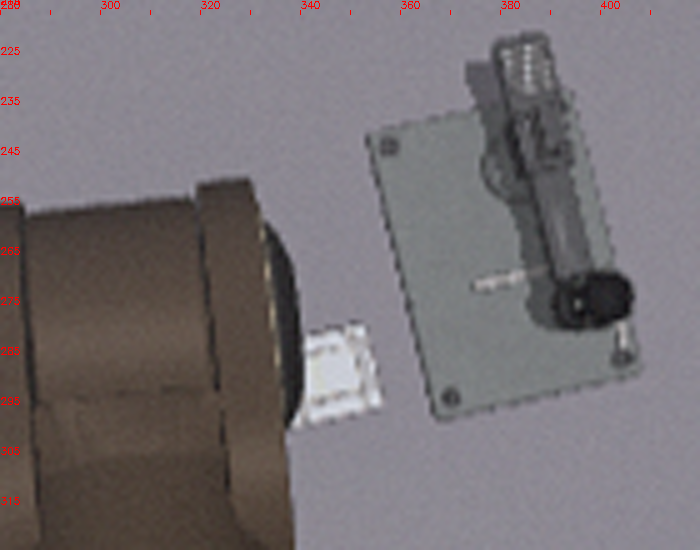

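```bash
python3 - <<'E'
from h import *
th=.266;R=np.array([[np.cos(th),-np.sin(th)],[np.sin(th),np.cos(th)]]);t=np.array([.5013,-.1577])
for p in [(352.4,279.4),(356.2,295.8)]: print((atz("top",p,.055)[:2]-t)@R)
print("stop x:",[(atz("top",p,.018)[:2]-t)@R for p in [(374.5,272.3),(388,268.6)]])
print("grip pred",(get_obs()["eef_pos"][:2]-t)@R)
E
```

```text
[0.01830982 0.10548046]
[-0.02517385  0.10632872]
stop x: [array([0.02563692, 0.039891  ]), array([0.02681466, 0.00208268])]
grip pred [-0.00276183  0.22525432]
```

```bash
python3 -m pendant '[[-1,0,0.05,0.3,0],[-1,0,0,0.28,0],[-1,-0.4,0,0,0],[-1,-0.5,0,0,0],[-1,-0.5,0,0,0],[-1,-0.2,0,0,0],[-1,0,0,0,0],[-1,0,0,0,0]]'; python3 - <<'E'
from h import *
st(); 
th=.266;R=np.array([[np.cos(th),-np.sin(th)],[np.sin(th),np.cos(th)]]);t=np.array([.5013,-.1577])
print("grip pred",(get_obs()["eef_pos"][:2]-t)@R)
crop("side",280,160,130,120,5,"s4.png");crop("top",320,215,100,100,6,"t4.png")
E
```

```text
clock: 6.35
eef_pos: [0.4577, -0.0022, 0.0459]
tcp_rot: [0.607, 0.795, -0.0, -0.001]
force: [-0.2, -0.0, -1.7]
gripper_width: 0.0084
t 6.3 tcp [ 0.4577 -0.0022  0.0459] ytool 15.26 F [-0.19 -0.01 -1.71] w 0.0084 j [-0.01  0.07 -0.52  0.98  0.    1.3 ]
grip pred [-0.00123273  0.16145241]
```

View pics/s4.png

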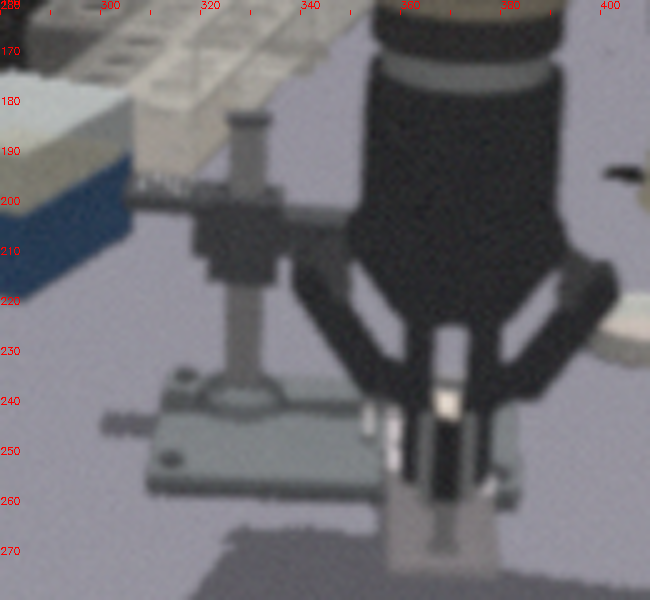

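View pics/t4.png

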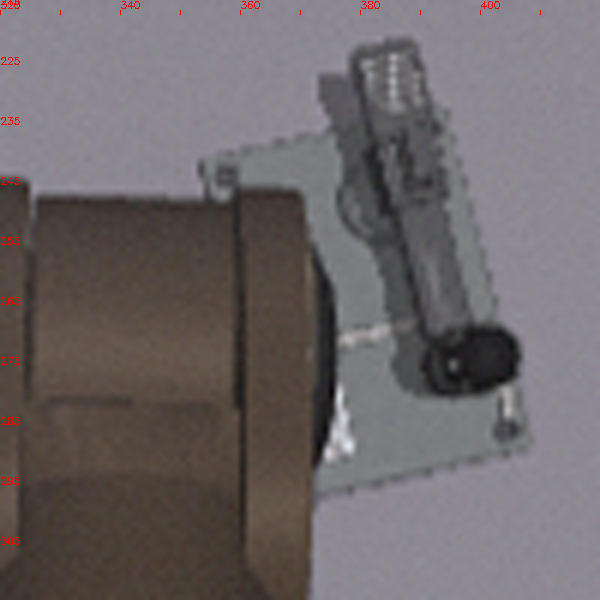

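```bash
python3 - <<'E'
from h import *
for z in (.1,.15,.18,.2,.22,.24,.26,.28): 
    p=[.4577,-.0022,z]; print(z,proj("side",[p])[0],proj("top",[p])[0],"final",proj("top",[[.475,-.065,z]])[0])
print(atz("top",(375,270),.2),atz("top",(375,270),.26))
E
python3 - <<'E'
from h import *
crop("side",320,80,110,120,5,"s5.png","pics/side0.png"); crop("side",320,80,110,120,5,"s5.png")
E
```

```text
0.1 [369.04242509 233.79778927] [333.78323406 290.57427155] final [359.00408939 284.39439861]
0.15 [370.32171801 209.49620044] [334.37458799 289.13962521] final [360.65366086 282.70435198]
0.18 [371.09193777 194.53628633] [334.753925  288.2193725] final [361.71169098 281.62044291]
0.2 [371.60594791 184.4063039 ] [335.01793361 287.57891585] final [362.44799603 280.86616583]
0.22 [372.12002641 174.15196152] [335.29139336 286.9155448 ] final [363.21061183 280.08496839]
0.24 [372.63384303 163.77436242] [335.57482119 286.22800682] final [364.0009753  279.27538218]
0.26 [373.14704351 153.27484406] [335.86877241 285.51495635] final [364.82063006 278.43582989]
0.28 [373.65924803 142.65499737] [336.17384439 284.77494602] final [365.67123645 277.56461511]
[ 0.50101063 -0.09364176  0.2       ] [ 0.49415915 -0.08701316  0.26      ]
```

View pics/s5.png

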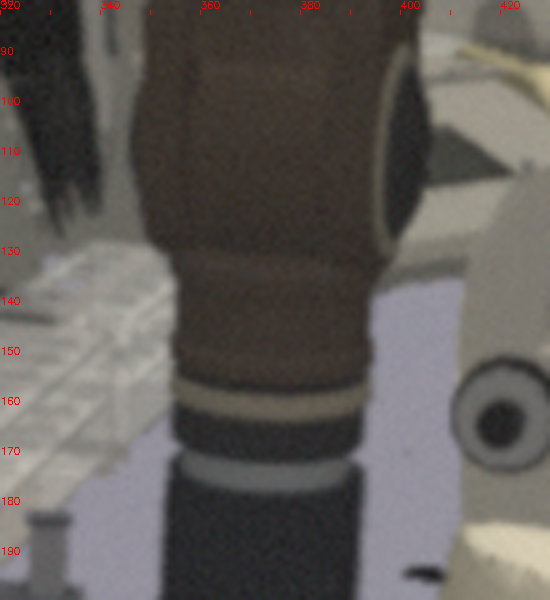

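```bash
python3 -m pendant '[[-1,-0.4,0,0,0],[-1,-0.5,0,0,0],[-1,-0.5,0,0,0],[-1,-0.25,0,0,0],[-1,0,0,0,0],[-1,0,0,0,0]]'; python3 - <<'E'
from h import *
st(); 
th=.266;R=np.array([[np.cos(th),-np.sin(th)],[np.sin(th),np.cos(th)]]);t=np.array([.5013,-.1577])
print("grip pred",(get_obs()["eef_pos"][:2]-t)@R)
crop("side",280,160,130,120,5,"s6.png");crop("top",320,215,100,100,6,"t6.png")
E
```

```text
clock: 7.1
eef_pos: [0.4752, -0.0659, 0.0464]
tcp_rot: [0.607, 0.795, 0.0, -0.0]
force: [-0.4, 0.4, -2.0]
gripper_width: 0.0083
t 7.1 tcp [ 0.4752 -0.0659  0.0464] ytool 15.26 F [-0.4   0.43 -2.01] w 0.0083 j [-0.14  0.11 -0.47  0.99  0.    1.17]
grip pred [-0.00107259  0.09544096]
```

View pics/s6.png

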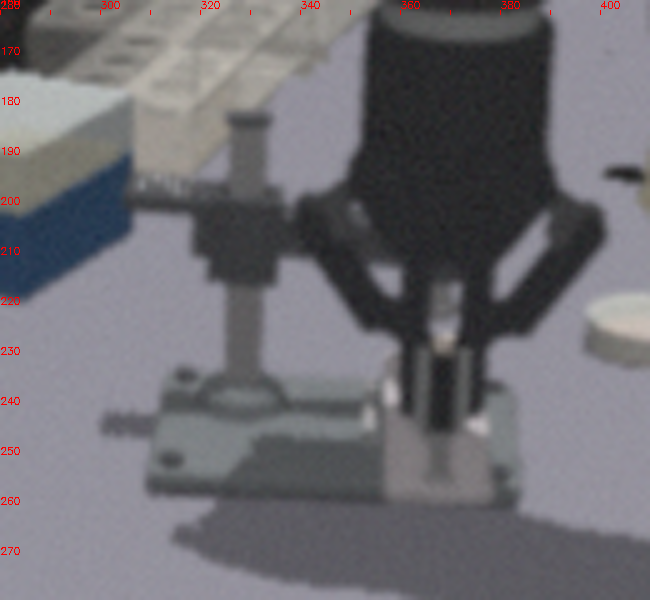

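View pics/t6.png

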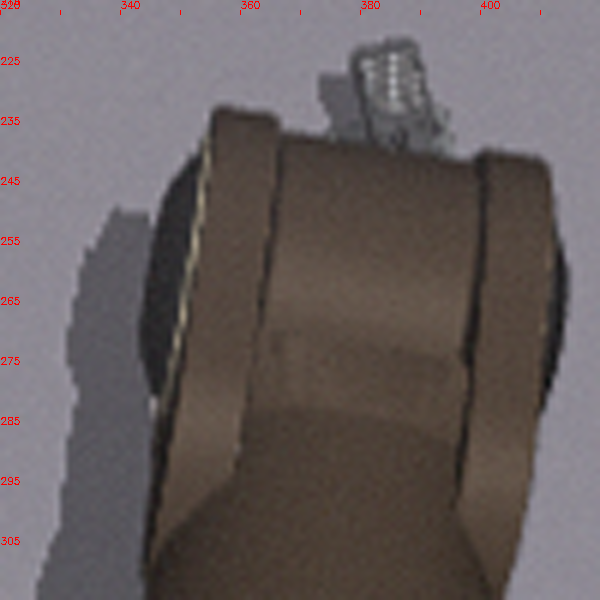

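```bash
python3 -m pendant '[[-1,0.03,0,0.12,0],[-1,0,0,0.12,0],[-1,0,0,0,0],[-1,0,0,0,0]]'; python3 -m pendant '[[-1,0,0,0.05,0],[-1,0,0,0,0]]'
```

```text
clock: 7.6
eef_pos: [0.4748, -0.065, 0.0366]
tcp_rot: [0.607, 0.795, -0.0, -0.0]
force: [-0.8, 0.5, -1.6]
gripper_width: 0.0087
clock: 7.8
eef_pos: [0.4751, -0.0652, 0.0347]
tcp_rot: [0.607, 0.795, -0.0, -0.0]
force: [0.4, 0.8, -2.6]
gripper_width: 0.0084
```

```bash
python3 - <<'E'
from h import *
st();crop("side",280,160,130,120,5,"s7.png")
E
```

```text
t 7.8 tcp [ 0.4751 -0.0652  0.0347] ytool 15.26 F [ 0.38  0.82 -2.6 ] w 0.0084 j [-0.14  0.12 -0.49  0.96  0.    1.17]
```

View pics/s7.png

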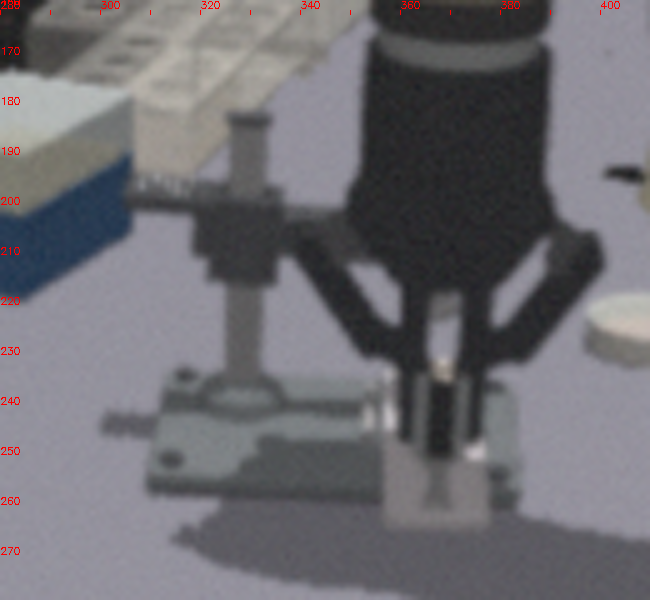

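```bash
python3 -m pendant '[[-1,0,0,0.03,0],[-1,0,0,0.03,0],[-1,0,0,0,0],[-1,0,0,0,0]]'
```

```text
clock: 8.25
eef_pos: [0.4754, -0.0651, 0.034]
tcp_rot: [0.607, 0.795, 0.0, 0.0]
force: [-3.9, 2.1, 11.2]
gripper_width: 0.0082
```

```bash
python3 -m pendant '[[-1,0,0,-0.02,0],[-0.4,0,0,0,0],[-0.2,0,0,0,0],[-0.2,0,0,0,0],[-0.2,0,0,-0.3,0],[-0.2,0,0,-0.8,0],[-0.2,0.3,0,-0.8,0],[-0.2,0.8,0,-0.8,0],[-0.2,0.8,0,-0.8,0],[-0.2,0.6,0,0,0],[-0.2,0,0,0,0]]'; python3 - <<'E'
from h import *
st()
crop("side",280,160,130,120,5,"s8.png");crop("top",320,215,100,100,6,"t8.png")
E
```

```text
clock: 9.35
eef_pos: [0.4489, 0.0332, 0.1754]
tcp_rot: [0.606, 0.796, 0.001, 0.001]
force: [0.5, -0.5, -1.1]
gripper_width: 0.0342
t 9.3 tcp [0.4489 0.0332 0.1754] ytool 15.45 F [ 0.47 -0.46 -1.1 ] w 0.0342 j [ 0.07 -0.01 -0.31  1.27  0.    1.37]
```

View pics/s8.png

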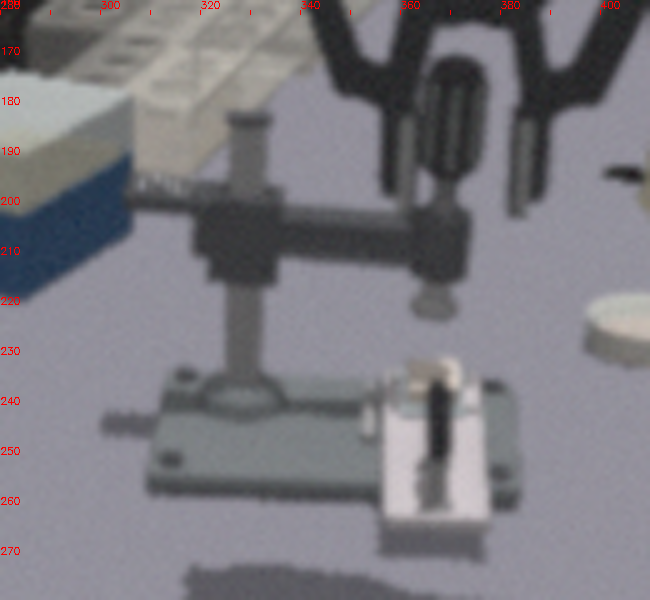

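View pics/t8.png

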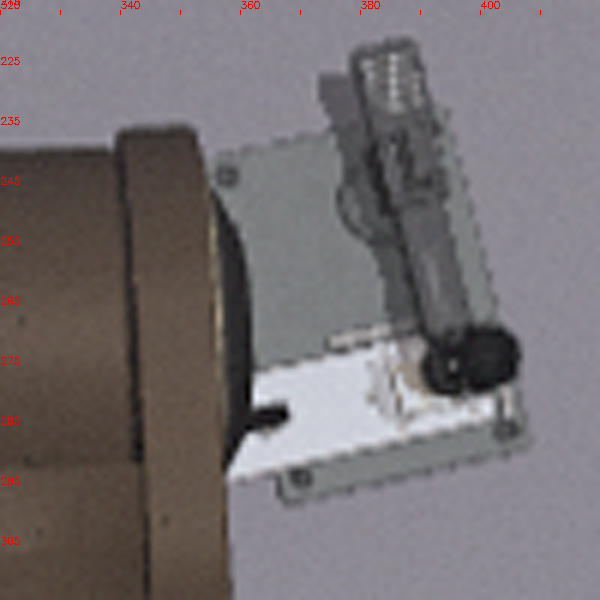

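```bash
python3 - <<'E'
from h import *
th=.266;R=np.array([[np.cos(th),-np.sin(th)],[np.sin(th),np.cos(th)]]);t=np.array([.5013,-.1577])
f=lambda c,z:np.round(1e3*((atz("top",(320+c[0]/6-.5,215+c[1]/6-.5),z)[:2]-t)@R),1)
print("lower edge",[f(c,.02) for c in [(235,480),(360,452),(460,428),(494,420)]])
print("upper edge",[f(c,.02) for c in [(262,372),(300,362)]])
print("stopx",[f(c,.018) for c in [(332,345),(408,328)]], "stopy",[f(c,.018) for c in [(500,400),(516,400)]])
print("base edge",[f(c,.012) for c in [(285,500),(523,448)]])
print("chip corners",[f(c,.032) for c in [(405,358),(400,417)]])
# overlay prediction
P=[((.5013,-.1577),.266,box(-22,22,-26,124,20),(0,0,255)),((.5013,-.1577),.266,box(-5,5,67,123,58),(0,255,0)),((.5013,-.1577),.266,box(-11.5,11.5,-16,16,32),(255,0,0)),((.5013,-.1577),.266,BASE,(0,255,255))]
overlay("side",None,P,(280,160,130,120),5,"s9.png")
E
```

```text
lower edge [array([-22. ,  96.1]), array([-23.,  39.]), array([-23.1,  -6.9]), array([-23.2, -22.5])]
upper edge [array([21.7, 72.5]), array([22. , 54.9])]
stopx [array([26.2, 38.8]), array([25.6,  3.8])] stopy [array([-15.1, -27.8]), array([-16.8, -34.7])]
base edge [array([-35.5,  75.9]), array([-38. , -33.3])]
chip corners [array([12. , 10.8]), array([-12.7,  19.6])]
```

View pics/s9.png

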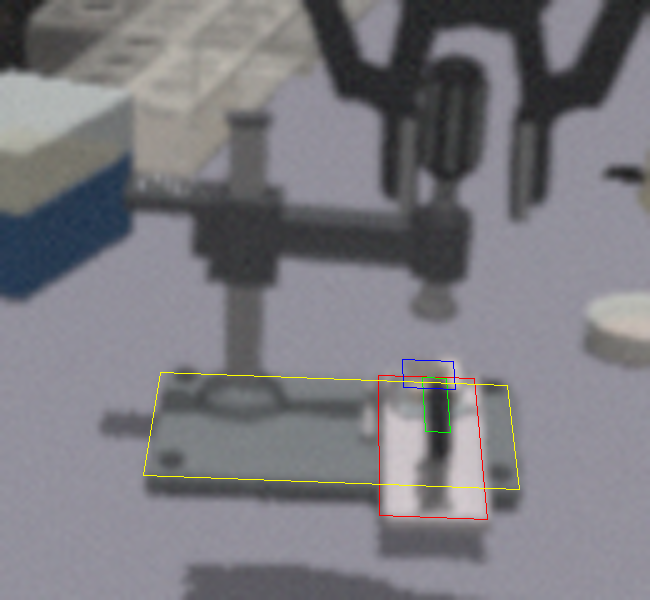

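```bash
python3 - <<'E'
from h import *
plan((.6364,-.1209,.175),23,-90.2,-1)
E
```

```text
[[-1,-0.21,0.15,-0.0,-0.98],[-1,-0.22,0.14,-0.0,-0.98],[-1,-0.23,0.12,-0.0,-0.98],[-1,-0.24,0.11,-0.0,-0.98],[-1,-0.25,0.09,-0.0,-0.98],[-1,-0.25,0.07,-0.0,-0.98],[-1,-0.26,0.06,-0.0,-0.98],[-1,-0.26,0.04,-0.0,-0.98],[-1,-0.26,0.02,-0.0,-0.98],[-1,-0.26,0.0,-0.0,-0.98],[-1,-0.26,-0.02,-0.0,-0.98],[-1,-0.26,-0.03,-0.0,-0.98],[-1,-0.26,-0.05,-0.0,-0.98],[-1,-0.25,-0.07,-0.0,-0.98],[-1,-0.25,-0.09,-0.0,-0.98],[-1,-0.24,-0.1,-0.0,-0.98],[-1,-0.23,-0.12,-0.0,-0.98],[-1,-0.23,-0.13,-0.0,-0.98],[-1,-0.22,-0.15,-0.0,-0.98],[-1,-0.2,-0.16,-0.0,-0.98],[-1,-0.19,-0.18,-0.0,-0.98],[-1,-0.18,-0.19,-0.0,-0.98],[-1,-0.17,-0.2,-0.0,-0.98]]
```

```bash
python3 -m pendant '[[-1,-0.21,0.15,0,-0.98],[-1,-0.22,0.14,0,-0.98],[-1,-0.23,0.12,0,-0.98],[-1,-0.24,0.11,0,-0.98],[-1,-0.25,0.09,0,-0.98],[-1,-0.25,0.07,0,-0.98],[-1,-0.26,0.06,0,-0.98],[-1,-0.26,0.04,0,-0.98],[-1,-0.26,0.02,0,-0.98],[-1,-0.26,0,0,-0.98],[-1,-0.26,-0.02,0,-0.98],[-1,-0.26,-0.03,0,-0.98]]'; python3 -m pendant '[[-1,-0.26,-0.05,0,-0.98],[-1,-0.25,-0.07,0,-0.98],[-1,-0.25,-0.09,0,-0.98],[-1,-0.24,-0.1,0,-0.98],[-1,-0.23,-0.12,0,-0.98],[-1,-0.23,-0.13,0,-0.98],[-1,-0.22,-0.15,0,-0.98],[-1,-0.2,-0.16,0,-0.98],[-1,-0.19,-0.18,0,-0.98],[-1,-0.18,-0.19,0,-0.98],[-1,-0.17,-0.2,0,-0.98],[-1,0,0,0,0]]'; python3 - <<'E'
from h import *
st();plan((.6364,-.1209,.135),3,0,-1)
crop("side",280,140,130,120,5,"s10.png");crop("top",340,195,100,100,6,"t10.png")
E
```

```text
clock: 10.7
eef_pos: [0.5465, -0.0493, 0.1725]
tcp_rot: [0.239, 0.971, -0.0, -0.001]
force: [0.3, 0.2, -0.7]
gripper_width: 0.0002
clock: 11.9
eef_pos: [0.6365, -0.122, 0.1719]
tcp_rot: [-0.133, 0.991, 0.0, -0.001]
force: [-0.0, -0.4, 0.3]
gripper_width: 0.0
t 11.9 tcp [ 0.6365 -0.122   0.1719] ytool 105.30 F [-0.   -0.37  0.27] w 0.0000 j [-0.19  0.37  0.14  1.35 -0.   -0.46]
[[-1,-0.0,0.01,0.31,0.0],[-1,-0.0,0.01,0.31,0.0],[-1,-0.0,0.01,0.31,0.0]]
```

View pics/s10.png

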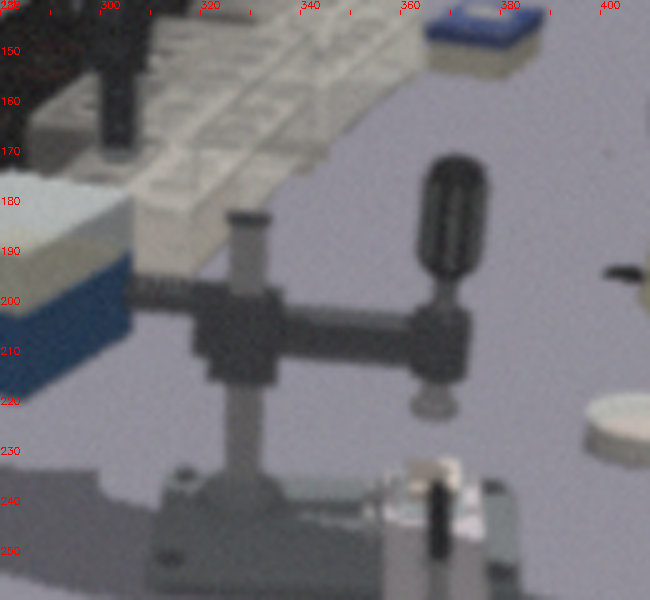

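View pics/t10.png

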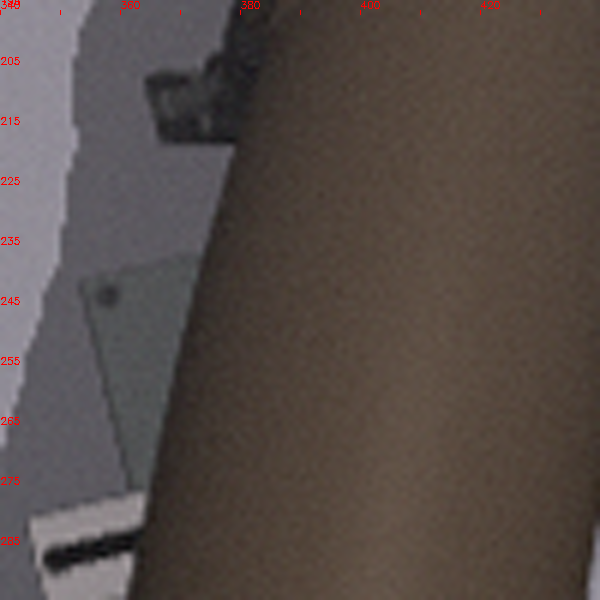

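```bash
python3 - <<'E'
from h import *
th=.266;R=np.array([[np.cos(th),-np.sin(th)],[np.sin(th),np.cos(th)]]);t=np.array([.5013,-.1577])
for x in (77,93,102,121,140): print(x,proj("side",[np.r_[R@[x*1e-3,0]+t,.119]])[0],proj("top",[np.r_[R@[x*1e-3,0]+t,.119]])[0])
print(proj("side",[get_obs()["eef_pos"]]))
overlay("side","pics/side0.png",[(t,th,box(102,140,-14,14,119),(0,0,255))],(290,160,60,60),10,"s11.png")
E
```

```text
77 [331.56038843 196.05990851] [389.22845161 244.42805621]
93 [324.20729437 195.81843771] [387.58907833 238.30475794]
102 [320.07459858 195.68369219] [386.67036352 234.87169337]
121 [311.35922183 195.40181465] [384.73885255 227.65040798]
140 [302.65794239 195.12348491] [382.8180277  220.46423848]
[[303.10833712 171.60929501]]
```

View pics/s11.png

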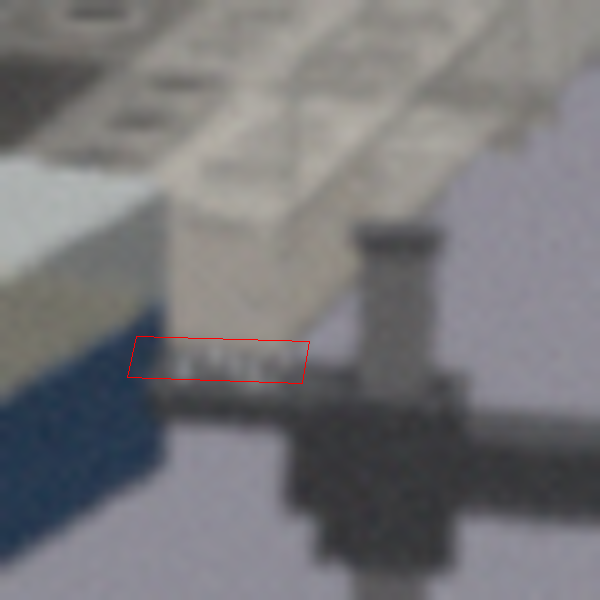

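```bash
python3 -m pendant '[[-1,0.09,0.03,0.3,0],[-1,0.08,0,0.35,0],[-1,0,0,0.3,0],[-1,0,0,0,0]]'; python3 - <<'E'
from h import *
st();
crop("side",280,140,130,120,5,"s12.png")
E
```

```text
clock: 12.4
eef_pos: [0.628, -0.1205, 0.1333]
tcp_rot: [-0.134, 0.991, 0.001, -0.002]
force: [-0.6, 0.1, -0.5]
gripper_width: 0.0002
t 12.4 tcp [ 0.628  -0.1205  0.1333] ytool 105.38 F [-0.58  0.09 -0.51] w 0.0002 j [-0.19  0.36  0.05  1.26  0.   -0.46]
```

View pics/s12.png

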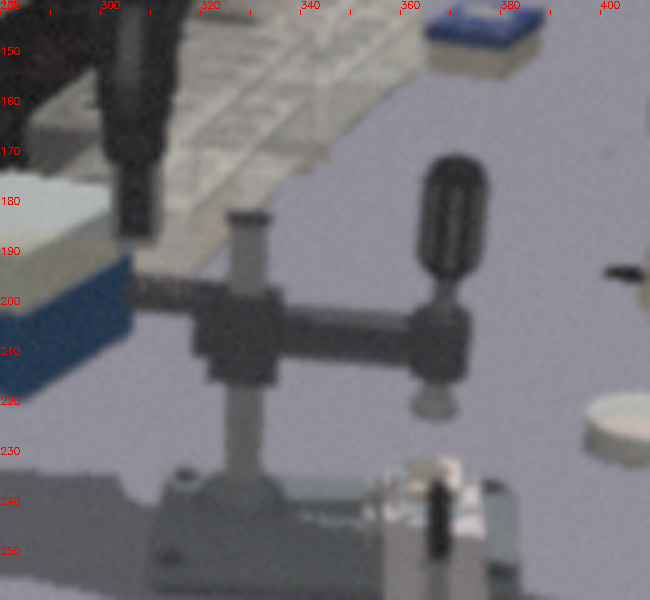

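```bash
python3 -m pendant '[[-1,-0.08,0,0,0],[-1,0,0,0.15,0],[-1,0,0,0.15,0],[-1,0,0,0.1,0],[-1,0,0,0.1,0],[-1,0,0,0.1,0],[-1,0,0,0,0]]'; python3 - <<'E'
from h import *
st();
crop("side",280,140,130,120,5,"s13.png")
E
```

```text
clock: 13.15
eef_pos: [0.6323, -0.1199, 0.1108]
tcp_rot: [-0.134, 0.991, 0.0, -0.0]
force: [0.6, -0.3, 0.7]
gripper_width: 0.0
t 13.2 tcp [ 0.6323 -0.1199  0.1108] ytool 105.42 F [ 0.6  -0.29  0.66] w 0.0000 j [-0.19  0.37  0.01  1.21  0.   -0.46]
```

View pics/s13.png

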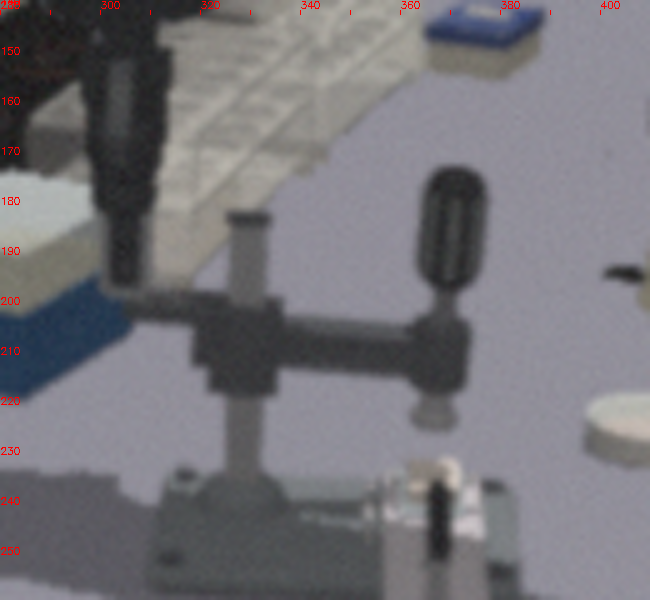

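```bash
python3 -m pendant '[[-1,0.05,0,-0.05,0],[-1,0,0,0.05,0],[-1,0,0,0.1,0],[-1,0,0,0.1,0],[-1,0,0,0.1,0],[-1,0,0,0.1,0],[-1,0,0,0.1,0],[-1,0,0,0.1,0],[-1,0,0,0,0]]'; python3 - <<'E'
from h import *
st();
crop("side",280,140,130,120,5,"s14.png")
E
```

```text
clock: 14.1
eef_pos: [0.6302, -0.1203, 0.0864]
tcp_rot: [-0.134, 0.991, 0.0, -0.001]
force: [-0.0, -0.2, 0.8]
gripper_width: 0.0
t 14.1 tcp [ 0.6302 -0.1203  0.0864] ytool 105.42 F [-0.01 -0.23  0.84] w 0.0000 j [-0.19  0.38 -0.03  1.16  0.   -0.46]
```

View pics/s14.png

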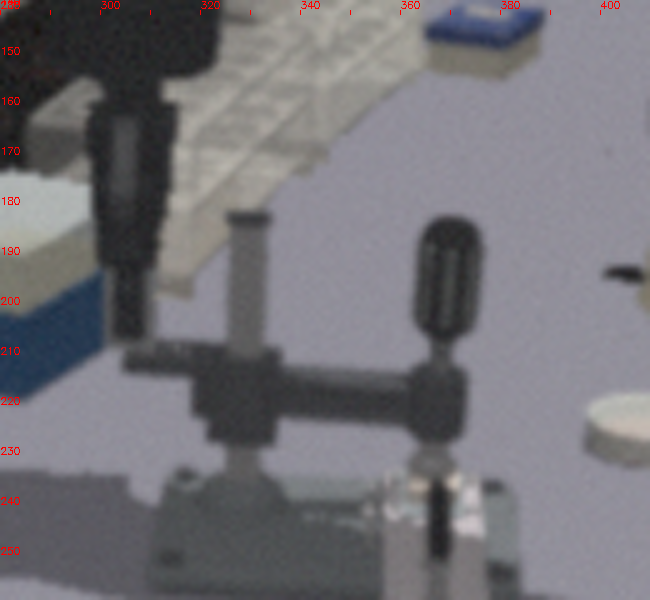

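```bash
python3 -m pendant '[[-1,0,0,0.1,0],[-1,0,0,0.1,0],[-1,0,0,0,0]]';  python3 -m pendant '[[-1,0,0,0.05,0],[-1,0,0,0,0]]'; python3 -m pendant '[[-1,0,0,0.05,0],[-1,0,0,0,0]]'
```

```text
clock: 14.45
eef_pos: [0.6303, -0.1203, 0.0786]
tcp_rot: [-0.134, 0.991, 0.0, -0.0]
force: [0.2, -0.1, 0.3]
gripper_width: -0.0001
clock: 14.65
eef_pos: [0.6304, -0.1204, 0.0771]
tcp_rot: [-0.134, 0.991, 0.0, -0.0]
force: [-0.2, -0.1, -0.1]
gripper_width: 0.0001
clock: 14.85
eef_pos: [0.6306, -0.1203, 0.0759]
tcp_rot: [-0.134, 0.991, -0.0, 0.0]
force: [-0.5, 1.3, 4.4]
gripper_width: -0.0001
```

```bash
python3 -m pendant '[[-1,0,0,0.03,0],[-1,0,0,0,0]]';  python3 -m pendant '[[-1,0,0,0.03,0],[-1,0,0,0,0]]'
```

```text
clock: 15.05
eef_pos: [0.6307, -0.1203, 0.0755]
tcp_rot: [-0.134, 0.991, -0.0, 0.001]
force: [-1.6, 2.0, 9.0]
gripper_width: -0.0001
clock: 15.25
eef_pos: [0.6308, -0.1203, 0.0752]
tcp_rot: [-0.134, 0.991, -0.0, 0.001]
force: [-3.9, 1.8, 13.4]
gripper_width: -0.0001
```

```bash
python3 - <<'E'
from h import *
st();
crop("side",280,140,130,120,5,"s15.png")
E
```

```text
t 15.2 tcp [ 0.6308 -0.1203  0.0752] ytool 105.43 F [-3.89  1.82 13.36] w -0.0001 j [-0.19  0.38 -0.05  1.13  0.   -0.46]
```

View pics/s15.png

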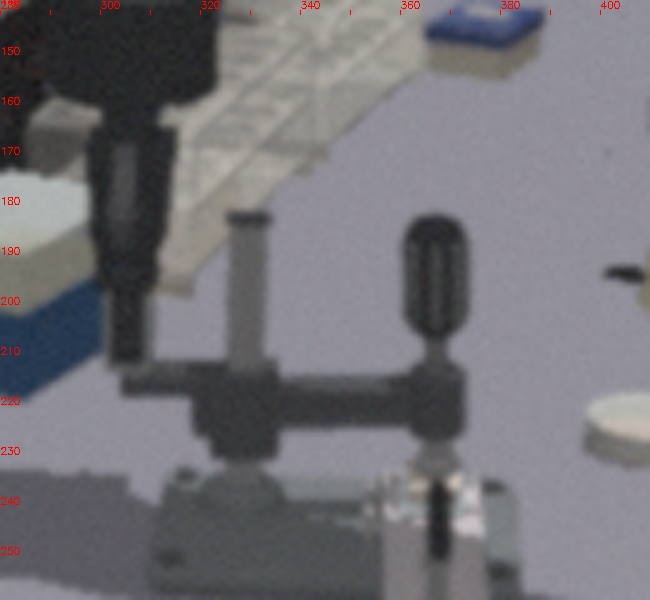

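```bash
python3 -m pendant '[[-1,0,0,0.03,0],[-1,0,0,0,0],[-1,0,0,0,0]]';  python3 -m pendant '[[-1,0,0,0.03,0],[-1,0,0,0,0],[-1,0,0,0,0]]'
```

```text
clock: 15.6
eef_pos: [0.6309, -0.1204, 0.075]
tcp_rot: [-0.134, 0.991, -0.0, 0.001]
force: [-5.0, 2.8, 19.4]
gripper_width: -0.0
clock: 15.9
eef_pos: [0.631, -0.1204, 0.0747]
tcp_rot: [-0.134, 0.991, -0.0, 0.002]
force: [-8.5, 3.3, 23.4]
gripper_width: -0.0001
```

```bash
python3 -m pendant '[[-1,0,0,-0.2,0],[-1,0,0,-0.6,-1],[-1,0,0,-0.8,-1],[-1,0,0,-0.8,-1],[-1,0,0,-0.8,-1],[-1,0,0.4,0,-1],[-1,0,0.4,0,-1],[0.3,0,0.4,0,-1],[0.3,0,0.4,0,-1],[0.3,0,0.3,0,-1],[0.3,0,0.3,0,-1]]'; python3 - <<'E'
from h import *
st()
crop("side",280,140,130,120,5,"s16.png");crop("top",340,195,100,100,6,"t16.png")
E
```

```text
clock: 17.0
eef_pos: [0.5728, -0.0538, 0.198]
tcp_rot: [-0.466, 0.885, 0.0, -0.001]
force: [0.3, 0.4, 0.7]
gripper_width: 0.0551
t 17.0 tcp [ 0.5728 -0.0538  0.198 ] ytool 145.59 F [0.35 0.45 0.73] w 0.0551 j [-0.09  0.22  0.01  1.35 -0.   -1.06]
```

View pics/s16.png

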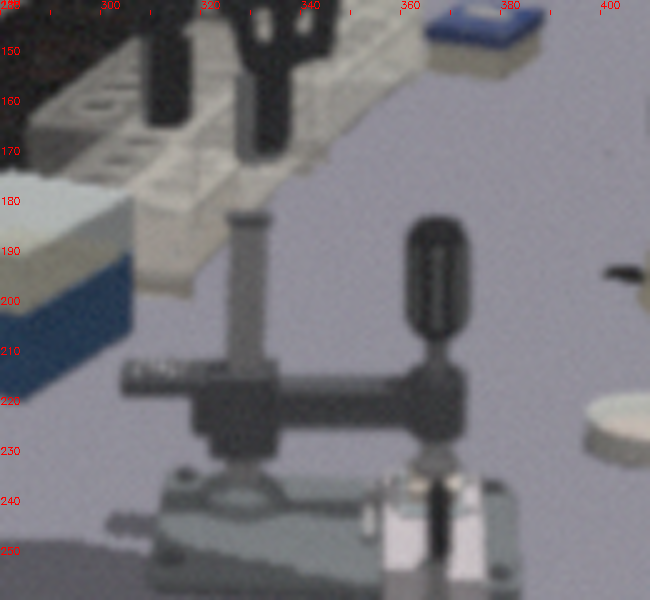

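View pics/t16.png

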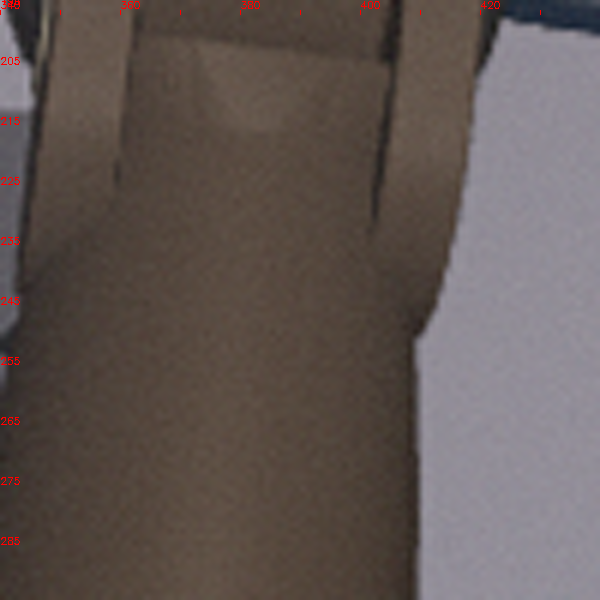

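```bash
python3 - <<'E'
from h import *
th=.266;R=np.array([[np.cos(th),-np.sin(th)],[np.sin(th),np.cos(th)]]);t=np.array([.5013,-.1577])
for x in (-.004,0,.004): print(x,proj("side",[np.r_[R@[x,0]+t,.125]])[0], R@[x,0]+t)
print(proj("side",[get_obs()["eef_pos"]]))
E
```

```text
-0.004 [368.99489165 194.69925148] [ 0.49744068 -0.1587515 ]
0 [367.14792664 194.63572467] [ 0.5013 -0.1577]
0.004 [365.3010201  194.57235079] [ 0.50515932 -0.1566485 ]
[[321.71254048 171.41153906]]
```

```bash
python3 - <<'E'
from h import *
plan((.5013,-.1565,.19),24,-96,0.3)
E
```

```text
[[0.3,0.13,0.0,0.01,-1.0],[0.3,0.13,0.01,0.01,-1.0],[0.3,0.13,0.02,0.01,-1.0],[0.3,0.13,0.03,0.01,-1.0],[0.3,0.13,0.04,0.01,-1.0],[0.3,0.12,0.04,0.01,-1.0],[0.3,0.12,0.05,0.01,-1.0],[0.3,0.11,0.06,0.01,-1.0],[0.3,0.11,0.07,0.01,-1.0],[0.3,0.11,0.08,0.01,-1.0],[0.3,0.1,0.08,0.01,-1.0],[0.3,0.09,0.09,0.01,-1.0],[0.3,0.09,0.1,0.01,-1.0],[0.3,0.08,0.1,0.01,-1.0],[0.3,0.07,0.11,0.01,-1.0],[0.3,0.06,0.11,0.01,-1.0],[0.3,0.06,0.12,0.01,-1.0],[0.3,0.05,0.12,0.01,-1.0],[0.3,0.04,0.12,0.01,-1.0],[0.3,0.03,0.13,0.01,-1.0],[0.3,0.02,0.13,0.01,-1.0],[0.3,0.01,0.13,0.01,-1.0],[0.3,0.0,0.13,0.01,-1.0],[0.3,-0.0,0.13,0.01,-1.0]]
```

```bash
python3 -m pendant '[[0.3,0.13,0,0.01,-1],[0.3,0.13,0.01,0.01,-1],[0.3,0.13,0.02,0.01,-1],[0.3,0.13,0.03,0.01,-1],[0.3,0.13,0.04,0.01,-1],[0.3,0.12,0.04,0.01,-1],[0.3,0.12,0.05,0.01,-1],[0.3,0.11,0.06,0.01,-1],[0.3,0.11,0.07,0.01,-1],[0.3,0.11,0.08,0.01,-1],[0.3,0.1,0.08,0.01,-1],[0.3,0.09,0.09,0.01,-1]]' 20; python3 -m pendant '[[0.3,0.09,0.1,0.01,-1],[0.3,0.08,0.1,0.01,-1],[0.3,0.07,0.11,0.01,-1],[0.3,0.06,0.11,0.01,-1],[0.3,0.06,0.12,0.01,-1],[0.3,0.05,0.12,0.01,-1],[0.3,0.04,0.12,0.01,-1],[0.3,0.03,0.13,0.01,-1],[0.3,0.02,0.13,0.01,-1],[0.3,0.01,0.13,0.01,-1],[0.3,0,0.13,0.01,-1],[0.3,0,0.13,0.01,-1]]'; python3 - <<'E'
from h import *
st();plan((.5013,-.1565,.16),1,0,.3)
crop("side",320,120,100,120,5,"s17.png");crop("top",340,195,100,100,6,"t17.png")
E
```

```text
clock: 18.3
eef_pos: [0.5381, -0.1064, 0.1933]
tcp_rot: [0.785, -0.619, -0.0, 0.0]
force: [-0.5, -0.6, -0.7]
gripper_width: 0.0555
clock: 19.5
eef_pos: [0.5021, -0.1576, 0.1886]
tcp_rot: [0.969, -0.247, -0.0, 0.0]
force: [-0.1, 0.4, -0.5]
gripper_width: 0.0553
t 19.5 tcp [ 0.5021 -0.1576  0.1886] ytool -118.54 F [-0.13  0.38 -0.51] w 0.0553 j [-0.3   0.13 -0.13  1.31 -0.   -2.95]
[[0.3,-0.03,-0.01,0.71,0.0]]
```

View pics/s17.png

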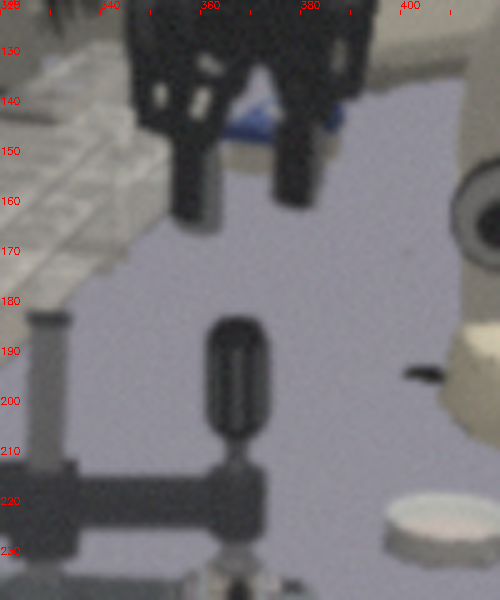

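```bash
python3 -m pendant '[[0.3,-0.03,0,0.4,0],[0.3,0,0,0.4,0],[0.3,0,0,0.3,0],[0.3,0,0,0,0]]'; python3 - <<'E'
from h import *
st();crop("side",320,120,100,120,5,"s18.png")
E
```

```text
clock: 20.0
eef_pos: [0.5002, -0.1561, 0.143]
tcp_rot: [0.969, -0.248, -0.002, -0.0]
force: [-0.5, -0.1, -0.6]
gripper_width: 0.0553
t 20.0 tcp [ 0.5002 -0.1561  0.143 ] ytool -118.66 F [-0.47 -0.15 -0.64] w 0.0553 j [-0.3   0.14 -0.22  1.22 -0.   -2.94]
```

View pics/s18.png

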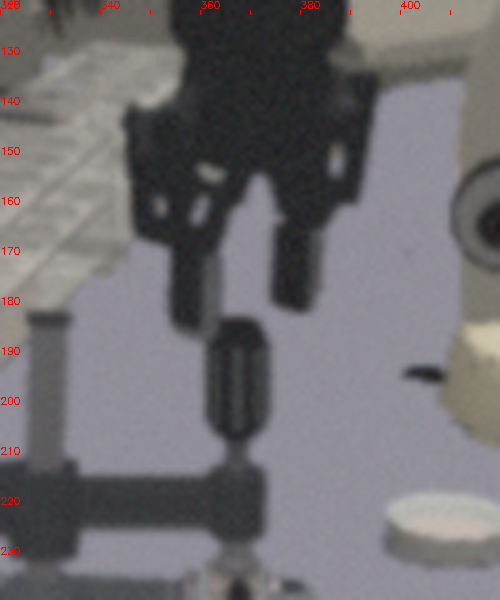

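```bash
python3 -m pendant '[[0.3,0.04,-0.02,0.1,0],[0.3,0,0,0.2,0],[0.3,0,0,0.2,0],[0.3,0,0,0.2,0],[0.3,0,0,0.2,0],[0.3,0,0,0,0]]'; python3 - <<'E'
from h import *
st();crop("side",320,120,100,120,5,"s19.png")
E
```

```text
clock: 20.65
eef_pos: [0.502, -0.1561, 0.1074]
tcp_rot: [0.969, -0.247, -0.001, -0.0]
force: [0.0, -0.2, -0.1]
gripper_width: 0.0556
t 20.6 tcp [ 0.502  -0.1561  0.1074] ytool -118.58 F [ 0.   -0.2  -0.08] w 0.0556 j [-0.3   0.16 -0.28  1.14 -0.   -2.94]
```

View pics/s19.png

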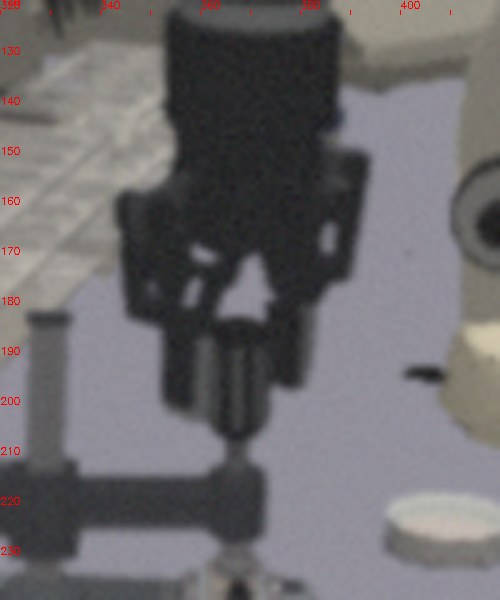

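Straddling well. Close lightly, and watch the side forces.

```bash
python3 -m pendant '[[0,0,0,0,0],[-0.2,0,0,0,0],[-0.35,0,0,0,0],[-0.6,0,0,0,0],[-1,0,0,0,0],[-1,0,0,0,0],[-1,0,0,0,0]]' 20; python3 - <<'E'
from h import *
st();o=get_obs();print(o["ft_torque"])
E
```

```text
clock: 21.4
eef_pos: [0.5029, -0.1565, 0.1091]
tcp_rot: [0.969, -0.247, 0.0, 0.0]
force: [-0.3, -1.0, 2.3]
gripper_width: 0.0264
t 21.4 tcp [ 0.5029 -0.1565  0.1091] ytool -118.58 F [-0.35 -0.96  2.25] w 0.0264 j [-0.3   0.16 -0.27  1.14 -0.   -2.94]
[-0.35400819  0.21456009  0.00647641]
```

```bash
python3 -m pendant '[[-1,0,0,0,1],[-1,0,0,0,1],[-1,0,0,0,1],[-1,0,0,0,1],[-1,0,0,0,1],[-1,0,0,0.01,1],[-1,0,0,0,1],[-1,0,0,0,1],[-1,0,0,0,1],[-1,0,0,0,1],[-1,0,0,0,1],[-1,0,0,0.01,1]]'; python3 - <<'E'
from h import *
st();o=get_obs();print(o["ft_torque"])
E
```

```text
clock: 22.6
eef_pos: [0.502, -0.157, 0.1083]
tcp_rot: [0.784, -0.621, -0.0, 0.001]
force: [-3.8, -2.3, 6.2]
gripper_width: 0.0262
t 22.6 tcp [ 0.502  -0.157   0.1083] ytool -166.76 F [-3.75 -2.35  6.16] w 0.0262 j [-0.3   0.16 -0.27  1.14 -0.   -2.1 ]
[-0.67934779  1.19980163  0.02984361]
```

```bash
R1='' ; python3 -m pendant '[[-1,0,0,0,1],[-1,0,0,0,1],[-1,0,0,0,1],[-1,0,0,0,1],[-1,0,0,0,1],[-1,0,0,0,1],[-1,0,0,0,1],[-1,0,0,0,1],[-1,0,0,0,1],[-1,0,0,0,1],[-1,0,0,0,1],[-1,0,0,0.01,1]]'; python3 -m pendant '[[-1,0,0,0,1],[-1,0,0,0,1],[-1,0,0,0,1],[-1,0,0,0,1],[-1,0,0,0,1],[-1,0,0,0,1],[-1,0,0,0,1],[-1,0,0,0,1],[-1,0,0,0,1],[-1,0,0,0,1],[-1,0,0,0,1],[-1,0,0,0.01,1]]'; python3 - <<'E'
from h import *
st();o=get_obs();print(o["ft_torque"]);crop("side",320,120,100,120,5,"s20.png")
E
```

```text
clock: 23.8
eef_pos: [0.5019, -0.1563, 0.1078]
tcp_rot: [-0.464, 0.886, 0.0, -0.001]
force: [-4.8, 0.1, 6.5]
gripper_width: 0.0263
clock: 25.0
eef_pos: [0.5022, -0.1564, 0.1073]
tcp_rot: [-0.063, 0.998, -0.0, -0.001]
force: [-3.5, -0.7, 5.2]
gripper_width: 0.0261
t 25.0 tcp [ 0.5022 -0.1564  0.1073] ytool 97.25 F [-3.48 -0.66  5.18] w 0.0261 j [-0.3   0.16 -0.28  1.14 -0.   -0.43]
[-0.30092895  0.74000965  0.02373334]
```

View pics/s20.png

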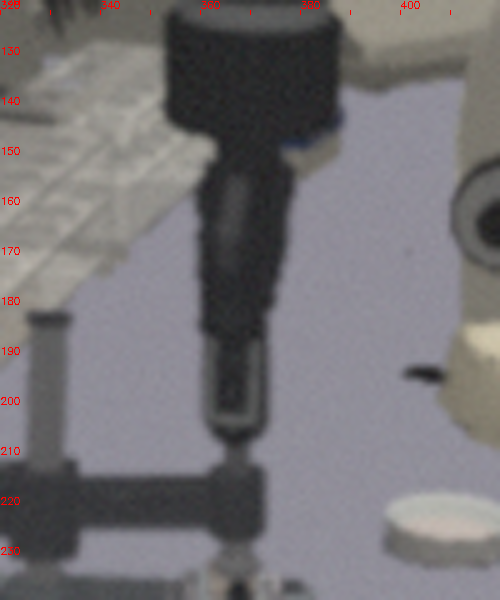

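```bash
python3 -m pendant '[[-1,0,0,0,1],[-1,0,0,0,1],[-1,0,0,0,1],[-1,0,0,0,1],[-1,0,0,0,1],[-1,0,0,0.01,1],[-1,0,0,0,1],[-1,0,0,0,1],[-1,0,0,0,1],[-1,0,0,0,1],[-1,0,0,0,1],[-1,0,0,0.01,1]]'; python3 -m pendant '[[-1,0,0,0,1],[-1,0,0,0,1],[-1,0,0,0,1],[-1,0,0,0,1],[-1,0,0,0,1],[-1,0,0,0,1],[-1,0,0,0,1],[-1,0,0,0,1],[-1,0,0,0,1],[-1,0,0,0,1],[-1,0,0,0,1],[-1,0,0,0.01,1]]'; python3 -m pendant '[[-1,0,0,0,1],[-1,0,0,0,1],[-1,0,0,0,1],[-1,0,0,0,1],[-1,0,0,0,1],[-1,0,0,0.01,1],[-1,0,0,0,1],[-1,0,0,0,1],[-1,0,0,0,1],[-1,0,0,0,1],[-1,0,0,0,1],[-1,0,0,0.01,1]]'; python3 - <<'E'
from h import *
st();o=get_obs();print(o["ft_torque"])
E
```

```text
clock: 26.25
eef_pos: [0.5018, -0.1568, 0.1065]
tcp_rot: [0.348, 0.938, -0.001, -0.001]
force: [-5.3, -0.2, 5.2]
gripper_width: 0.0266
clock: 27.45
eef_pos: [0.5016, -0.1559, 0.1058]
tcp_rot: [0.699, 0.715, -0.001, -0.001]
force: [-3.6, 2.1, 5.6]
gripper_width: 0.0262
clock: 28.65
eef_pos: [0.5027, -0.1555, 0.1053]
tcp_rot: [0.929, 0.369, 0.0, -0.001]
force: [-1.0, 3.4, 4.6]
gripper_width: 0.0265
t 28.6 tcp [ 0.5027 -0.1555  0.1053] ytool -46.64 F [-1.04  3.42  4.57] w 0.0265 j [-0.3   0.16 -0.28  1.13  0.    2.08]
[0.5879078  0.52057281 0.04970984]
```

```bash
python3 -m pendant '[[-1,0,0,0,1],[-1,0,0,0,1],[-1,0,0,0,1],[-1,0,0,0,1],[-1,0,0,0,1],[-1,0,0,0,1],[-1,0,0,0,1],[-1,0,0,0,1],[-1,0,0,0,1],[-1,0,0,0,1],[-1,0,0,0,1],[-1,0,0,0.01,1]]';  python3 - <<'E'
from h import *
st();o=get_obs();print(o["ft_torque"])
crop("side",290,130,110,120,5,"s21.png")
E
```

```text
clock: 29.85
eef_pos: [0.5032, -0.1566, 0.1049]
tcp_rot: [0.999, -0.041, 0.0, 0.0]
force: [0.2, -0.5, 2.7]
gripper_width: 0.0262
t 29.9 tcp [ 0.5032 -0.1566  0.1049] ytool -94.66 F [ 0.18 -0.54  2.66] w 0.0262 j [-0.3   0.16 -0.28  1.13 -0.    2.92]
[-0.59395     0.15869935  0.09185663]
```

View pics/s21.png

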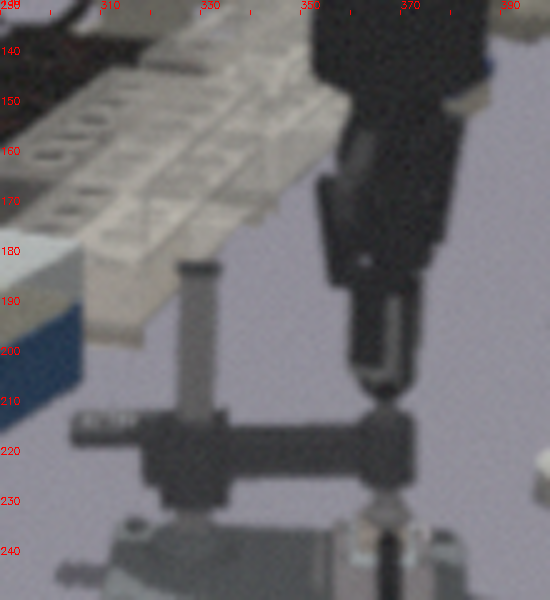

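```bash
python3 -m pendant '[[-0.2,0,0,0,0],[0,0,0,0,0],[0.3,0,0,0,0],[0.3,0,0,0,0],[0.3,0,0,-0.4,0],[0.3,0,0,-0.8,0],[0.3,0,0,-0.8,0],[0.3,0,0,-0.8,0],[0.3,0,0,-0.6,0],[0.3,0,0,0,0]]';  python3 - <<'E'
from h import *
st()
crop("side",290,130,110,120,5,"s22.png")
E
```

```text
clock: 30.9
eef_pos: [0.5043, -0.1568, 0.2447]
tcp_rot: [0.999, -0.04, 0.003, 0.001]
force: [-0.5, 0.2, -0.4]
gripper_width: 0.0554
t 30.9 tcp [ 0.5043 -0.1568  0.2447] ytool -94.55 F [-0.45  0.15 -0.38] w 0.0554 j [-0.3   0.13 -0.01  1.43  0.    2.92]
```

View pics/s22.png

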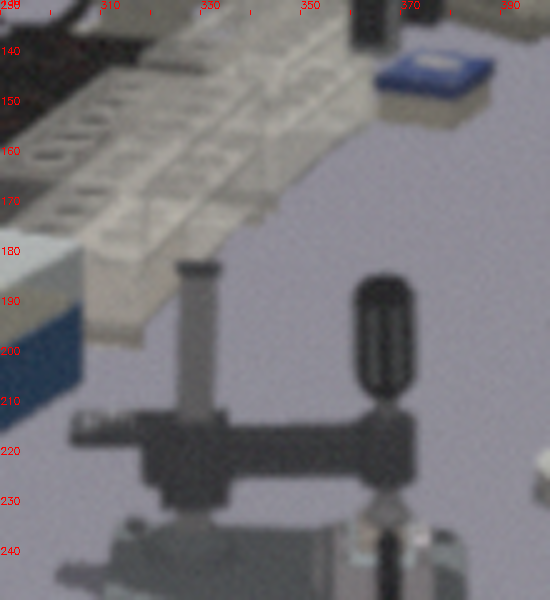

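```bash
python3 -m pendant '[[0.3,0,-0.5,-0.5,0],[0.3,0,-0.9,-0.5,0],[0.3,-0.3,-0.9,0,0],[0.3,-0.5,-0.9,0,0],[0.3,-0.5,-0.9,0,0],[0.3,-0.5,-0.9,0,0],[0.3,-0.5,-0.9,0,0],[0.3,0,-0.5,0,0],[0.3,0,0,0,0],[0.3,0,0,0,0],[0.3,0,0,0,0]]';  python3 - <<'E'
from h import *
st()
th=.266;t=(.5013,-.1577)
crop("side",280,150,130,120,5,"s23.png");crop("top",330,205,95,95,6,"t23.png")
cv2.imwrite("pics/top9.png",cv2.cvtColor(snapshot("top"),cv2.COLOR_RGB2BGR))
E
```

```text
clock: 32.05
eef_pos: [0.425, 0.0252, 0.2836]
tcp_rot: [0.999, 0.009, -0.001, -0.031]
force: [-0.4, 0.1, -0.2]
gripper_width: 0.0552
t 32.0 tcp [0.425  0.0252 0.2836] ytool -88.98 F [-0.37  0.12 -0.16] w 0.0552 j [ 0.02 -0.06 -0.11  1.51  0.06  3.14]
```

View pics/s23.png

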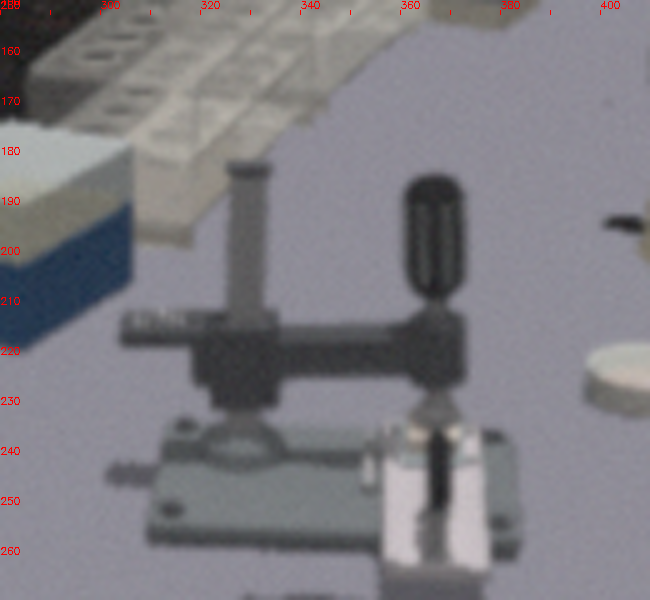

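View pics/t23.png

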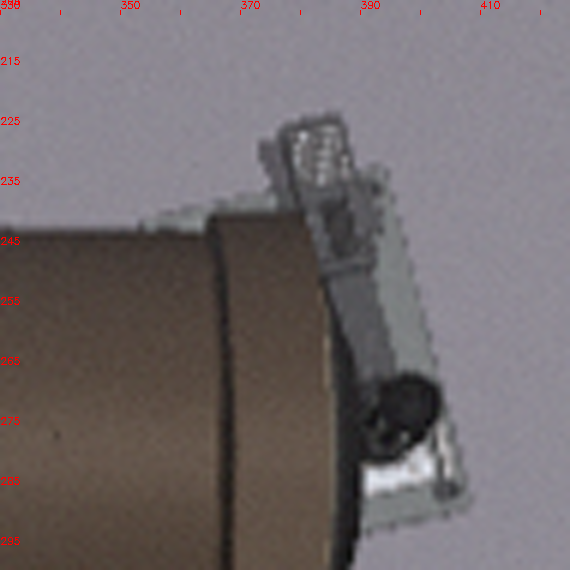

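View pics/top9.png

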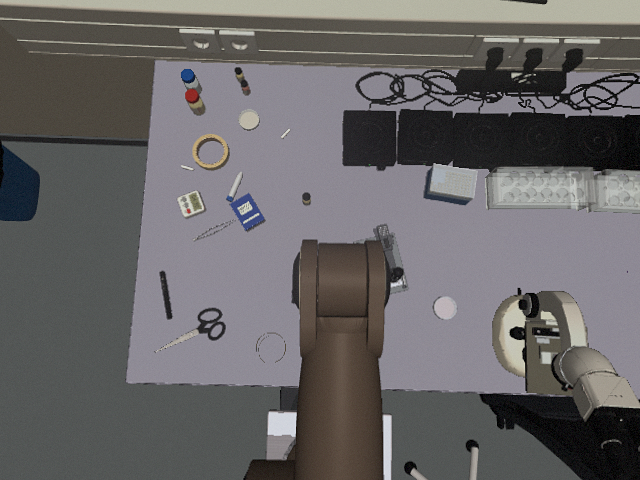

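```bash
python3 -m pendant '[[0.3,0,0,0,-1],[0.3,-0.5,0,0,-1],[0.3,-0.5,0,0,-1],[0.3,-0.5,0,0,-1],[0.3,0,-0.8,0,-1],[0.3,0,-0.8,0,-1],[0.3,0,-0.8,0,-1],[0.3,0,0,0,0],[0.3,0,0,0,0]]';  python3 - <<'E'
from h import *
st();print(get_obs()["joints"],np.abs(get_obs()["joint_vel"]).max())
crop("top",330,205,95,95,6,"t24.png")
E
```

```text
clock: 33.1
eef_pos: [0.3309, 0.1057, 0.2894]
tcp_rot: [0.967, 0.251, 0.007, -0.03]
force: [-0.3, -0.3, -0.5]
gripper_width: 0.0556
t 33.1 tcp [0.3309 0.1057 0.2894] ytool -60.82 F [-0.33 -0.31 -0.53] w 0.0556 j [ 0.26 -0.21 -0.24  1.53  0.06  2.89]
[ 0.25865868 -0.21342395 -0.23562551  1.53429175  0.05939201  2.89221502] 0.03267109109081651
```

View pics/t24.png

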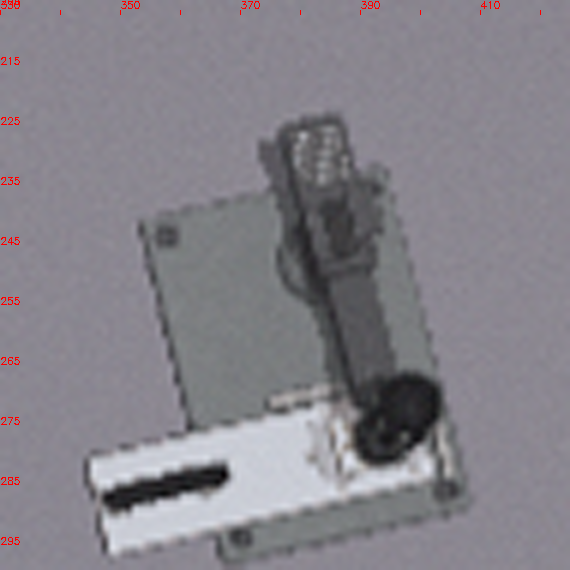

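```bash
python3 - <<'E'
from h import *
m=1e-3
g=lambda c:(330+c[0]/6-.5,205+c[1]/6-.5)
tc,thc,Rc,e=fit(np.array([[122,76],[-38,76],[-38,-39]])*m,[g((140,222)),g((222,563)),g((470,505))],.012);print(tc,thc,e)
t,th,R,e=fit(np.array([[22,124],[-22,124],[-22,-26]])*m,[g((87,458)),g((108,557)),g((437,482))],.020);print(t,th,e)
print("rel mm",1e3*((t-tc)@Rc),th-thc)
E
```

```text
[ 0.5011137  -0.15649844] 0.25520313660536165 [0.00156816 0.00057384 0.00112464]
[ 0.49880192 -0.1562701 ] 0.2487461695637539 [0.00051782 0.00059381 0.00011979]
rel mm [-2.17925785  0.80453094] -0.006456967041607753
```

```bash
python3 -c "
from bench import *
print(hand_in())"
```

```text
the job is handed in; nothing more can be done
None
```

I lifted the carrier by its bow handle, slid it under the raised arm from the open side and let it go flat on the base. I then pressed the heel down until the arm jammed and turned the handle about 336° clockwise. I handed the job in at 33 s with the gripper clear of everything.

- **Carrier position:** the last top picture puts the chip about 2.3 mm from the spot (limit 7 mm) and 0.006 rad from square, with the handle on the open side.
- **Pressing the arm:** the wrist read about 23 N at the end of the press, a little over the suggested 10 to 20 N. The arm had stopped moving by then and stayed put after I let go.
- **Tightness:** I could not measure the pad force. The handle came down about 4 to 5 mm in the side picture, close to the 5.6 mm that 336° should feed, so there was little or no slip in the grip. By the figures you gave for half and full turns, that should mean roughly 20 N.
- **Slide box, vial and petri dish:** they look unmoved in the last overview picture.
- **Joint limit:** on the way out the last joint read 3.14, right at its limit. I turned it back to 2.89 at once, and nothing was reported.

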